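Move the reel to the spare folding hook and fold the empty one away

TASK

Unfold the spare hook on the rack and press it down firmly onto its stop so that it seats, then take the empty reel off the other hook and hang it on the spare one. Once the first hook is empty, fold it up flat against the board, fully home. Be gentle: do not wrench the hooks or ram the reel, do not drop the reel, and leave everything else on the bench where it is.

Things in the scene. Friction and masses are not known exactly. Their poses are not given: they have to be found in the camera images.
- rack: plywood hook rack standing on the bench: an upright board 400 mm wide (y), 15 mm thick, its top edge 187 mm above the bench, on a foot 200 x 400 x 12 mm. Origin on the bench under the board's far face, at mid-width; x points out of that far face, z up. A short fixed pin with a small thread cone stands out low in the middle (75 mm up); leave it.
- hook_loaded: The hook that holds the reel and is unfolded at the start: a folding steel hook on the board's far (+x) face. Origin on the hinge pin's axis, 16 mm out from the board's face; x points straight out from the board (away from the robot), y along the hinge pin, z up. Folded, the peg stands straight up, its end at least 40 mm above the board's edge; unfolded it sticks straight out.
- peg_loaded (a joint): fold of the loaded hook's peg (rad): 0 = folded up flat, fully home; 1.571 = straight out on its stop. The hinge is stiff: about 0.15 N m (2 N at the peg's end) turns it, and it stays where it is left.
- tip_loaded (a point): end of this hook's peg, on its centre line, 91 mm from the hinge. The peg is a round bar 10 mm thick; over its last 8 mm a lip 7 mm wide stands up to 8 mm above the centre line (when level), 3 mm proud of the bar.
- mount_loaded (a joint): flex of the loaded hook's mounting (rad), a stiff spring of 60 N m per rad about the hinge pin: 0 unloaded, + when the peg is pressed down / outward, - when lifted / pushed to the board. 12 N at 75 mm from the hinge flexes it 0.015. Beyond 0.03 (about 23 N at 78 mm) the screws tear out.
- hook_spare: The empty hook, folded up at the start (up to 0.25 rad ajar): a folding steel hook on the board's far (+x) face. Origin on the hinge pin's axis, 16 mm out from the board's face; x points straight out from the board (away from the robot), y along the hinge pin, z up. Folded, the peg stands straight up, its end at least 40 mm above the board's edge; unfolded it sticks straight out.
- peg_spare (a joint): fold of the spare hook's peg (rad): 0 = folded up flat; 1.571 = straight out on its stop. The hinge is stiff: about 0.15 N m (2 N at the peg's end) turns it, and it stays where it is left. It seats only when pressed firmly down on its stop for about half a second: some 12 N near the peg's end (7 N at 78 mm from the hinge, mount flex 0.009, is the least).
- tip_spare (a point): end of this hook's peg, on its centre line, 91 mm from the hinge. The peg is a round bar 10 mm thick; over its last 8 mm a lip 7 mm wide stands up to 8 mm above the centre line (when level), 3 mm proud of the bar.
- mount_spare (a joint): flex of the spare hook's mounting (rad), like mount_loaded: 60 N m per rad, + when the peg is pressed down, not beyond 0.03 either way. This whole hook is bent with use: its peg sits up to 0.05 rad high or low of what its fold says, differently each time, so its stop must be felt for; its tip shows the true place.
- reel: empty white plastic reel, 80 g: two flanges 62 mm in diameter and 4 mm thick on a hub, 26 mm wide over all, with a round bore 21 mm in diameter right through. Origin at its centre; x axis along the bore. At the start it hangs by its bore on the loaded hook's peg, its axis along the peg, its centre about 5 mm below the peg's centre line and 40 to 52 mm out from the hinge. It can be gripped across its diameter from above.
- cone_a: thread cone standing on the bench, 52 mm wide at the foot, 80 mm tall; origin under its centre. Bystander.
- cone_b: another thread cone like it. Bystander.
- bead_jar: small glass jar with a metal cap, 52 mm wide, 55 mm tall; origin under its centre. Bystander.
- bobbin_box: flat grey box 90 x 60 x 28 mm; origin under its centre. Bystander.
- pin_tin: round metal tin 48 mm wide, 22 mm tall, on the rack's foot in front of the board; origin under its centre. Bystander.
- bobbin: wooden bobbin 26 mm wide, 25 mm tall, standing on the rack's foot; origin under its centre. Bystander.
- screwdriver: screwdriver 160 mm long lying on the bench between robot and rack; bystander.

How it is judged:
By the outcome, as a careful person would: the job done as asked, in the order asked, and still so for the second after the job is handed in, with the robot touching nothing.
It also fails if it takes over 72 s, if anything falls off the work surface, if the arm or the gripper's body presses on something with over 40 N, if the wrist force passes 120 N, or if a joint passes its speed limit or range.

ROBOT

A 6-joint arm with a two-finger parallel gripper is mounted at the origin on the work surface. World frame = base frame: x ahead of the robot, y to its left, z up, the work surface at z = 0. Lengths are in m, angles in degrees, forces in N, time in s.
With the tool pointing down it reaches from about 0.3 to 0.775 m from the base axis. Payload 14.6 kg.
Tool frame: the origin (TCP) lies midway between the tips of the shut fingers; the grasp point (between the pads) lies 19 mm behind it; z points along the fingers, y is the direction in which the jaws open and shut (so a half turn about z gives the same grasp; the last joint's range is limited). The gripper opens to 94 mm and grips with 3 to 60 N. Pads are 16 mm wide; open, the fingers measure 119 mm over their backs; the gripper's body (75 mm by 177 mm) begins 78 mm behind the grasp point.
Start: joints at [-69.19, 17.183, 87.147, -0, 75.671, -3.816], TCP at [0.229, -0.5, 0.205] pointing down, gripper open.
Joint ranges: [-173.82, 173.82], [-45.26, 126.66], [13.44, 144.39], [-59.66, 239.66], [0, 175.72], [-146.38, 146.38]. Speed limits (degrees/s): [127.2, 127.2, 147.25, 180, 180, 180].

INTERFACE

Orientations are given as a 3x3 rotation matrix whose columns are the frame's x, y, z axes.
In Python, from workcell import r, imaging gives the robot as it stands.
- The arm moves only by the tool move_arm, never from a script. Its argument "rows" is a list that holds one entry, the list of rows, each a list of 7 numbers: the shift along the tool's x, y, z in cm, then the turn, a rotation vector about the tool's x, y, z in degrees, then the opening, from 0 (shut) to 1 (fully open). In form: [[[x, y, z, rx, ry, rz, hand], ...]]. A call has 1 to 5 rows; each row is the pose to reach, as a shift and turn from the pose commanded when the call began, along the tool's axes at that moment; what a row does not reach only later rows make up. A row lasts 1/10 s, in which the tool goes at most 50 mm and 8.59 degrees, less where a joint would pass 70% of its speed; a pose out of reach is approached as far as the arm can. A call with a gripper value outside its range is refused whole. The fingers move at their own pace and stop on an object; "squeeze" is the grip in N (left out, the last holds). Time passes only in rows, so rows that repeat a pose let the fingers close. It gives the time, the measured TCP pose, the force and the opening at its end, in the units of the state.
- r.get_obs(): the state, without advancing time (a new reading comes with each control period).
- imaging.get_image(name): name is "side" or "top"; returns a dict with "color" (384x512x3 uint8, red, green, blue), "depth" (384x512 float32, m along the optical axis (not along the pixel's ray), 0 where there is no reading), "camera_matrix" (3x3 intrinsics, pixels), "k1" (the pictures are not rectified: a ray, as slopes to the right and down, at radius r is drawn at 1 + k1 r^2 times it, then the intrinsics apply), "view" (4x4, takes a point from world to camera coordinates). Camera axes: x right, y up, looking along -z (the intrinsics and any distortion apply to the point x, -y, -z); pixel columns grow to the right and rows downward; lengths in m; the calibration is good to about 2 mm. A picture is of the moment at which its call begins.
- r.sign_off(): hands the job in, once; it reports no verdict.
Trained networks look in a picture, given as the dict that the camera call returned (one of the last four; its "shot" number tells which), for a name from the list of things; names that differ only in an ending like _2 or _b are one class to them, and where a whole thing is asked for, a point or a joint stands for the part that bears it (a point fixed in the world has none). Each returns a list of dicts, best first, with "conf" (0 to 1); they miss things now and then, are a little off and sometimes report something else, mostly with a low value. They report only what shows in the picture. A call takes as long as a camera call.
- imaging.regions_of(picture, label): "pixels" (384x512 bool, what is visible of it) and "location" ([column, row] in pixels, amid what is visible of it).
- imaging.landmark_of(picture, label): "location" ([column, row] in pixels: a listed point, or the origin of a listed thing).
The state is a dict: "t": time; "joint_positions": joint angles; "qd": joint speeds; "tau": joint torques, N m; "position": TCP position; "tcp_rot": TCP orientation; "force": force on the tool from outside, world axes, zero at the start; "ft_torque": the same for the moment, N m; "finger_gap": opening from 0.0 (shut) to 1.0 (fully open).
Only numpy, scipy, OpenCV 4.12 (cv2) and the standard library are available. Lean on these libraries where they do the work, as an engineer would, in place of code of your own. Each camera call takes 0.05 s, during which the arm holds its last target.

## Working session

There is one attempt and no reset: what is moved stays moved. The work goes in short steps, Python scripts to look and compute and a tool call to move; the robot and the scene stay as the last step left them, time stands still between calls to the robot, and variables do not carry over. Pictures are saved under pics/ and viewed, and the job is handed in when it is done.

Besides the shell and the picture viewer there is one more tool, called after "Request:" as a command line: name --argument value ..., lists and objects as JSON in quotes. move_arm: Moves the arm, as the interface text tells. Its arguments: {"type":"object","properties":{"rows":{"type":"array"},"squeeze":{"type":"number"}},"required":["rows"]}

```bash
ls; mkdir -p pics; cat > h.py <<'E'
import numpy as np, cv2
from workcell import r, imaging
def pt(p,uv,depth=None):
    K=np.array(p["camera_matrix"]);k1=p["k1"];V=np.array(p["view"])
    x=(uv[0]-K[0,2])/K[0,0];y=(uv[1]-K[1,2])/K[1,1]
    s=1.0
    for _ in range(20):
        s=1+k1*((x/s)**2+(y/s)**2)
    x/=s;y/=s
    d=np.array([x,-y,-1.0])
    R=V[:3,:3];t=V[:3,3]
    o=-R.T@t; dw=R.T@d
    if depth is None:
        return o,dw
    return o+dw*depth
def proj(p,X):
    K=np.array(p["camera_matrix"]);k1=p["k1"];V=np.array(p["view"])
    c=V[:3,:3]@np.array(X)+V[:3,3]
    x=c[0]/-c[2];y=-c[1]/-c[2];s=1+k1*(x*x+y*y)
    return np.array([K[0,0]*x*s+K[0,2],K[1,1]*y*s+K[1,2]])
def tri(p1,u1,p2,u2):
    o1,d1=pt(p1,u1);o2,d2=pt(p2,u2)
    d1=d1/np.linalg.norm(d1);d2=d2/np.linalg.norm(d2)
    A=np.stack([d1,-d2],1);s=np.linalg.lstsq(A,o2-o1,rcond=None)[0]
    a=o1+s[0]*d1;b=o2+s[1]*d2
    return (a+b)/2,np.linalg.norm(a-b)
def save(p,name,crop=None,scale=1.5):
    im=p["color"][:,:,::-1]
    if crop: im=im[crop[1]:crop[3],crop[0]:crop[2]]
    cv2.imwrite("pics/"+name,cv2.resize(im,None,fx=scale,fy=scale,interpolation=cv2.INTER_CUBIC))
E
python3 - <<'E'
from h import *
np.set_printoptions(precision=4,suppress=True)
P={n:imaging.get_image(n) for n in("side","top")}
for n,p in P.items():
    save(p,n+"0.png")
    V=p["view"];print(n,"cam",-V[:3,:3].T@V[:3,3],"look",-V[2,:3])
for l in ["rack","hook_loaded","tip_loaded","hook_spare","tip_spare","reel"]:
    for n,p in P.items():
        for q in imaging.landmark_of(p,l)[:2]:
            u=q["location"];c=np.round(u).astype(int)
            d=p["depth"][min(383,max(0,c[1])),min(511,max(0,c[0]))]
            print(l,n,round(q["conf"],2),np.array(u),"surf",pt(p,u,d))
E
```

```text
pics
side cam [-0.2083  0.8025  0.8574] look [ 0.5784 -0.6218 -0.5281]
top cam [ 0.4486 -0.0002  1.4474] look [ 0.0623 -0.0076 -0.998 ]
rack side 0.87 [268. 241.] surf [0.4878 0.0173 0.0229]
rack top 0.58 [255.5 205.1] surf [ 0.5096 -0.0047  0.0916]
hook_loaded top 0.61 [288.7 194.8] surf [ 0.5449 -0.1061  0.0143]
tip_loaded side 0.56 [261.5 174.8] surf [ 0.6098 -0.084   0.1544]
tip_loaded top 0.64 [280.6 167.7] surf [ 0.6286 -0.0816  0.01  ]
hook_spare side 0.55 [246.9 208.7] surf [0.4819 0.1091 0.1854]
hook_spare top 0.43 [224.  202.1] surf [0.5148 0.0824 0.1505]
tip_spare side 0.49 [245.8 178.2] surf [ 0.8109 -0.2171  0.0027]
tip_spare top 0.53 [226.9 199.4] surf [0.5302 0.0824 0.0122]
reel side 0.74 [271.1 181.4] surf [ 0.5512 -0.0625  0.1646]
reel top 0.64 [286.5 183.4] surf [ 0.5658 -0.0888  0.168 ]
reel top 0.49 [206.  122.7] surf [0.7562 0.1438 0.0588]
```

View pics/side0.png

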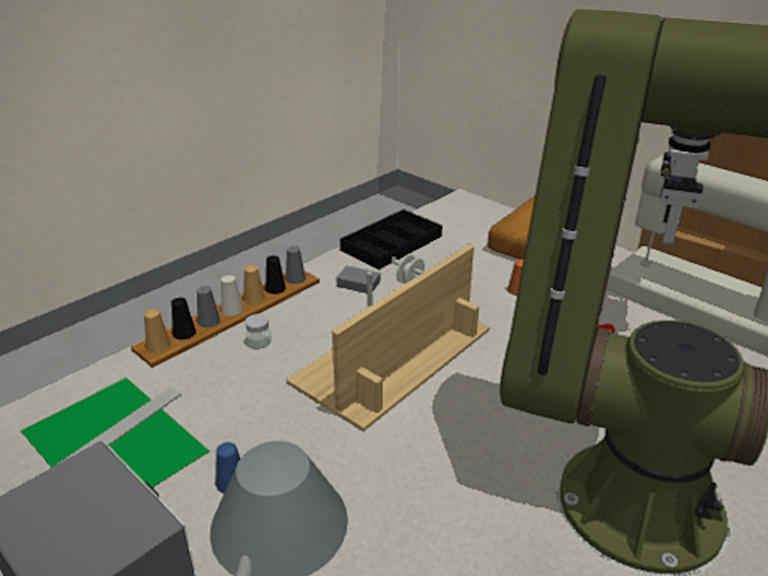

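View pics/top0.png

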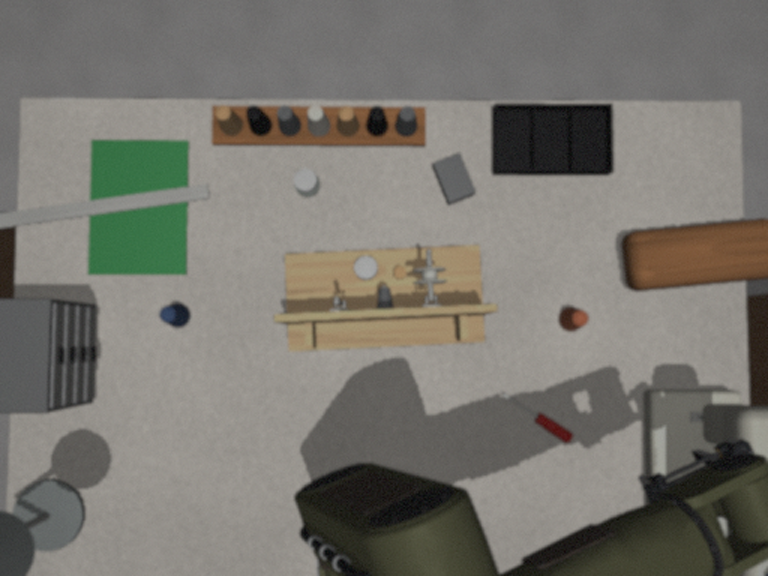

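```bash
python3 - <<'E'
from h import *
np.set_printoptions(precision=4,suppress=True)
P={n:imaging.get_image(n) for n in("side","top")}
save(P["side"],"side1.png",(190,130,390,290),4); save(P["top"],"top1.png",(170,120,370,270),4)
def first(n,l):
    q=imaging.landmark_of(P[n],l); return q[0]["location"] if q else None
for l in ["rack","hook_loaded","tip_loaded","hook_spare","tip_spare","reel"]:
    a,b=first("side",l),first("top",l)
    print(l,a,b, tri(P["side"],a,P["top"],b) if a is not None and b is not None else "")
# board fit: points near top edge from top depth
p=P["top"];D=p["depth"]
pts=np.array([pt(p,(u,v),D[v,u]) for v in range(150,260,1) for u in range(150,370,1) if D[v,u]>0])
m=(pts[:,2]>0.178)&(pts[:,2]<0.197);b=pts[m]
print(len(b),b[:,2].mean());c=b.mean(0);
rect=cv2.minAreaRect(b[:,:2].astype(np.float32)*1000);print(rect,cv2.boxPoints(rect))
print(r.get_obs())
E
```

```text
rack [268.7, 244.6] [256.4, 201.9] (array([ 0.5197, -0.0121, -0.0249]), np.float64(0.013438680969057594))
hook_loaded None [291.3, 197.2] 
tip_loaded [261.1, 171.1] [282.0, 166.5] (array([ 0.6098, -0.0781,  0.1701]), np.float64(0.005369057724435552))
hook_spare [246.8, 209.0] [305.4, 122.7] (array([ 0.7844, -0.1778, -0.1006]), np.float64(0.02337699437651085))
tip_spare [249.4, 181.2] [224.5, 204.0] (array([0.5053, 0.0752, 0.2442]), np.float64(0.0003103744631794966))
reel [274.5, 181.3] [119.8, 210.5] (array([0.4026, 0.2414, 0.3865]), np.float64(0.19642688801377414))
886 0.1868046542537935
((533.1190185546875, -6.9542083740234375), (85.1456298828125, 397.7008056640625), 3.0035195350646973) [[ 480.1854  189.3923]
 [ 501.0239 -207.7621]
 [ 586.0526 -203.3008]
 [ 565.2141  193.8537]]
{'t': 1.4, 'joint_positions': array([-69.1911,  17.1818,  87.1458,  -0.0007,  75.6726,  -3.816 ]), 'qd': array([-0.0075, -0.0027,  0.058 , -0.0105,  0.0496, -0.0661]), 'tau': array([ -0.0009, -53.1658, -35.2914,   0.0708,   0.0213,  -0.    ]), 'position': array([ 0.2292, -0.5   ,  0.2055]), 'tcp_rot': array([[ 0.9091,  0.4167, -0.    ],
       [ 0.4167, -0.9091,  0.    ],
       [-0.    , -0.    , -1.    ]]), 'force': array([0.5008, 0.2947, 0.768 ]), 'ft_torque': array([-0.0313,  0.0931,  0.0216]), 'finger_gap': 1.000595659189466}
```

View pics/side1.png

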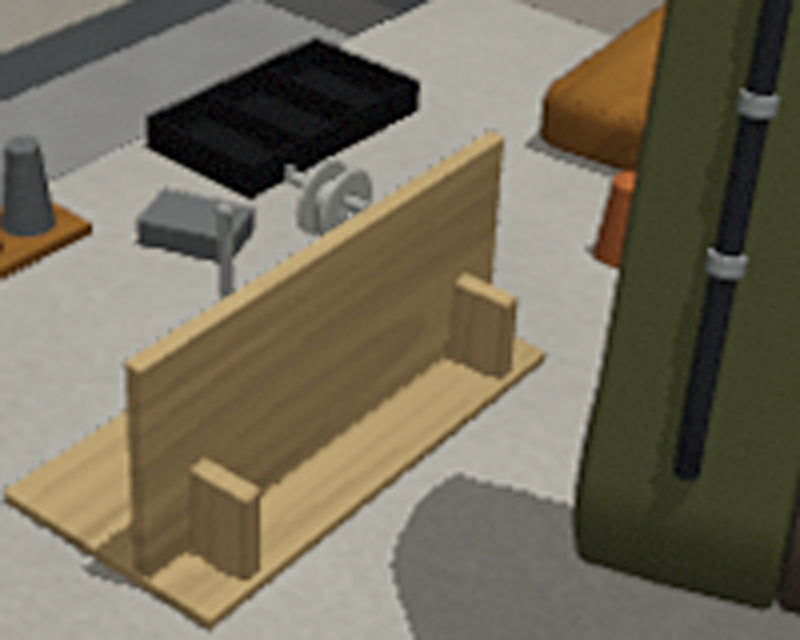

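View pics/top1.png

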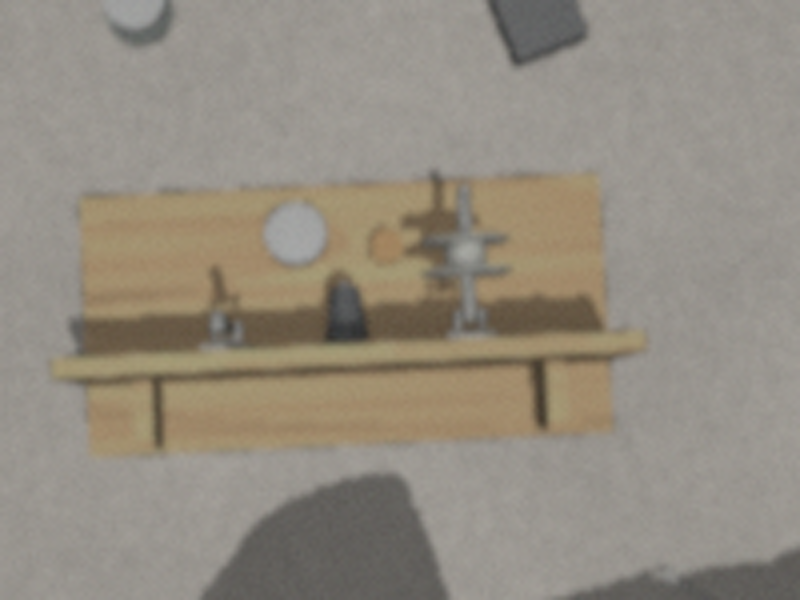

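```bash
python3 - <<'E'
from h import *
np.set_printoptions(precision=4,suppress=True)
P={n:imaging.get_image(n) for n in("side","top")}
import pickle;pickle.dump({n:{k:p[k] for k in("color","depth","camera_matrix","k1","view")} for n,p in P.items()},open("P0.pkl","wb"))
p=P["top"];D=p["depth"]
pts=np.array([np.r_[pt(p,(u,v),D[v,u]),u,v] for v in range(150,260,1) for u in range(150,370,1) if D[v,u]>0])
m=(pts[:,2]>0.178)&(pts[:,2]<0.197);b=pts[m]
# inlier: robust line
for _ in range(10):
    k=np.polyfit(b[:,1],b[:,0],1);e=b[:,0]-np.polyval(k,b[:,1]);b=b[abs(e)<max(0.012,1.5*e.std())]
print(k,np.degrees(np.arctan(k[0])),len(b),b[:,1].min(),b[:,1].max(),np.percentile(e,[1,10,50,90,99]))
# things above/around hooks
h=pts[(pts[:,2]>0.09)&(pts[:,0]>np.polyval(k,pts[:,1])+0.012)]
for q in h[::3]:print(np.round(q,3))
p=P["side"];D=p["depth"]
pts=np.array([np.r_[pt(p,(u,v),D[v,u]),u,v] for v in range(150,260) for u in range(180,330) if D[v,u]>0])
h=pts[(pts[:,2]>0.195)&(pts[:,0]<.65)]
print(len(h))
for q in h:print(np.round(q,3))
h=pts[(pts[:,2]>0.12)&(pts[:,2]<0.2)&(pts[:,1]<.0)&(pts[:,0]<.65)&(pts[:,0]>np.polyval(k,pts[:,1])+0.012)]
print(len(h))
for q in h[::3]:print(np.round(q,3))
E
```

```text
[-0.0526  0.4976] -3.0120480796821565 849 -0.2075361052266395 0.1905757069051254 [-0.0074 -0.0062 -0.      0.0061  0.0076]
[  0.614  -0.082   0.161 284.    166.   ]
[  0.612  -0.082   0.16  284.    167.   ]
[  0.612  -0.091   0.158 287.    167.   ]
[  0.61   -0.088   0.156 286.    168.   ]
[  0.605  -0.085   0.169 285.    169.   ]
[  0.603  -0.082   0.163 284.    170.   ]
[  0.603  -0.091   0.162 287.    170.   ]
[  0.6    -0.088   0.163 286.    171.   ]
[  0.598  -0.085   0.16  285.    172.   ]
[  0.595  -0.083   0.159 284.    173.   ]
[  0.595  -0.091   0.161 287.    173.   ]
[  0.592  -0.088   0.166 286.    174.   ]
[  0.59   -0.085   0.161 285.    175.   ]
[  0.586  -0.082   0.166 284.    176.   ]
[  0.587  -0.091   0.161 287.    176.   ]
[  0.584  -0.088   0.162 286.    177.   ]
[  0.579  -0.073   0.182 281.    178.   ]
[  0.579  -0.081   0.18  284.    178.   ]
[  0.579  -0.089   0.182 287.    178.   ]
[  0.579  -0.097   0.186 290.    178.   ]
[  0.58   -0.106   0.175 293.    178.   ]
[  0.581  -0.115   0.165 296.    178.   ]
[  0.577  -0.065   0.175 278.    179.   ]
[  0.577  -
[... 10089 characters left out ...]
073   0.154 273.    183.   ]
[  0.558  -0.093   0.143 276.    183.   ]
[  0.576  -0.059   0.147 264.    184.   ]
[  0.578  -0.079   0.137 268.    184.   ]
[  0.554  -0.066   0.153 271.    184.   ]
[  0.551  -0.076   0.15  274.    184.   ]
[  0.576  -0.059   0.143 264.    185.   ]
[  0.575  -0.071   0.139 267.    185.   ]
[  0.555  -0.062   0.151 270.    185.   ]
[  0.555  -0.076   0.145 273.    185.   ]
[  0.578  -0.065   0.136 265.    186.   ]
[  0.577  -0.078   0.131 268.    186.   ]
[  0.552  -0.064   0.148 271.    186.   ]
[  0.578  -0.066   0.132 265.    187.   ]
[  0.574  -0.074   0.13  268.    187.   ]
[  0.554  -0.066   0.142 271.    187.   ]
[  0.553  -0.061   0.142 270.    188.   ]
```

Request:
move_arm --rows '[[[4.7,-4.2,-4,0,0,8,0],[9.4,-8.4,-8,0,0,16,0],[14,-12.5,-9.5,0,0,21.6,0],[18.5,-16.6,-9.5,0,0,21.6,0],[22.5,-20.5,-9.5,0,0,21.6,0]]]' --squeeze 10

```text
t: 2.0
position: [0.3203, -0.2874, 0.2935]
tcp_rot: [[0.999, 0.052, 0.001], [0.052, -0.999, -0.001], [0.001, 0.001, -1.0]]
force: [0.9, 0.0, -0.3]
finger_gap: 0.613
```

```bash
cat >> h.py <<'E'
def to(target,hdg=3.01):
    o=r.get_obs();R=np.array(o["tcp_rot"]);d=R.T@(np.array(target)-np.array(o["position"]))
    from scipy.spatial.transform import Rotation as Ro
    a=np.radians(hdg);n=np.array([np.cos(a),np.sin(a),0]);z=np.array([0,0,-1.])
    T=np.stack([n,np.cross(z,n),z],1)
    rv=Ro.from_matrix(R.T@T).as_rotvec(degrees=True)
    print("t",round(o["t"],2),"pos",np.round(o["position"],4),"F",np.round(o["force"],2),"gap",round(o["finger_gap"],3),"->cm",np.round(d*100,2),"rv",np.round(rv,2))
E
python3 -c "
from h import *
to([.485,.077,.30])"
```

```text
t 2.0 pos [ 0.3203 -0.2874  0.2935] F [ 0.93  0.03 -0.29] gap 0.613 ->cm [ 18.34 -35.54  -0.68] rv [ 0.07 -0.06 -0.03]
```

Request:
move_arm --rows '[[[2.1,-4.0,0,0,0,0,0],[4.2,-8,0,0,0,0,0],[6.3,-12,0,0,0,0,0],[8.4,-16,0,0,0,0,0],[10.5,-20,0,0,0,0,0]]]'

```text
t: 2.5
position: [0.4146, -0.0819, 0.2928]
tcp_rot: [[0.999, 0.053, 0.001], [0.053, -0.999, -0.0], [0.001, 0.0, -1.0]]
force: [0.3, -1.0, 0.8]
finger_gap: 0.183
```

```bash
python3 -c "
from h import *
to([.485,.077,.30])"
```

```text
t 2.5 pos [ 0.4146 -0.0819  0.2928] F [ 0.29 -0.97  0.78] gap 0.183 ->cm [  7.87 -15.5   -0.72] rv [ 0.02 -0.04  0.01]
```

Request:
move_arm --rows '[[[2,-4.0,0,0,0,0,0],[4,-8,0,0,0,0,0],[5.5,-12,0,0,0,0,0],[5.8,-14.5,0,0,0,0,0],[5.8,-14.5,0,0,0,0,0]]]'

```text
t: 3.0
position: [0.4645, 0.0666, 0.2922]
tcp_rot: [[0.998, 0.056, -0.001], [0.056, -0.998, 0.0], [-0.0, -0.0, -1.0]]
force: [-0.3, -0.9, -0.4]
finger_gap: 0.006
```

```bash
python3 - <<'E'
from h import *
np.set_printoptions(precision=4,suppress=True)
to([.48,.0765,.229])
P={n:imaging.get_image(n) for n in("side","top")}
save(P["side"],"s2.png",(190,100,390,250),4);save(P["top"],"t2.png",(150,120,350,270),4)
for n,p in P.items():
  for l in("tip_spare","tip_loaded"):
    q=imaging.landmark_of(p,l)[:1]; print(n,l,[(a["conf"],a["location"]) for a in q])
E
```

```text
t 3.0 pos [0.4645 0.0666 0.2922] F [-0.3  -0.87 -0.43] gap 0.006 ->cm [ 1.61 -0.9   6.32] rv [-0.02  0.03  0.21]
side tip_spare [(0.49, [174.2, 233.2])]
side tip_loaded []
top tip_spare []
top tip_loaded [(0.47, [280.8, 166.7])]
```

View pics/s2.png

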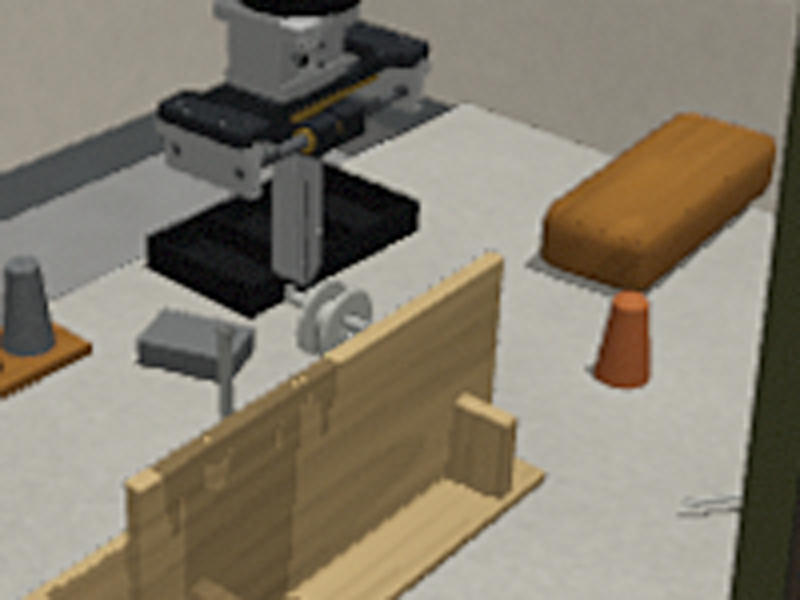

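View pics/t2.png

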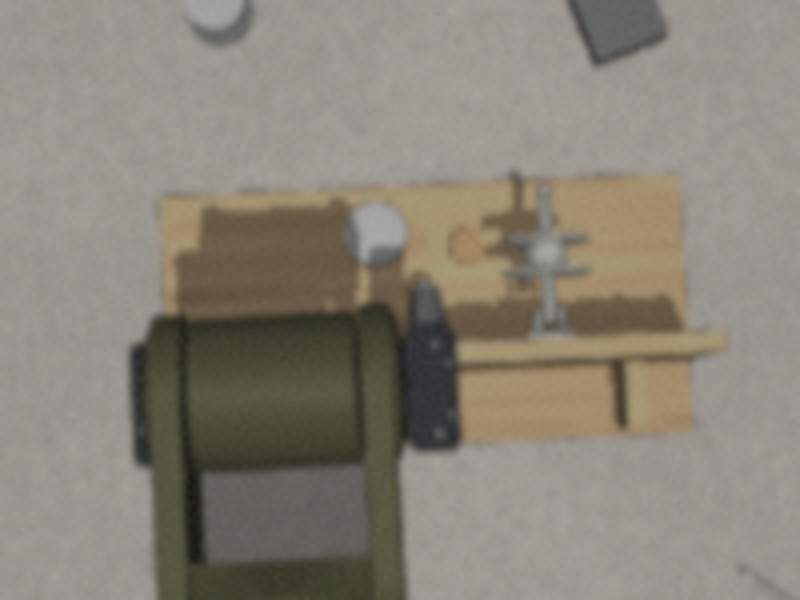

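Request:
move_arm --rows '[[[1.5,-0.9,0,0,0,0,0],[1.5,-0.9,3,0,0,0,0],[1.5,-0.9,6.3,0,0,0,0],[1.5,-0.9,6.3,0,0,0,0]]]'

```text
t: 3.7
position: [0.4775, 0.0731, 0.2262]
tcp_rot: [[0.999, 0.052, -0.006], [0.052, -0.999, -0.001], [-0.006, 0.0, -1.0]]
force: [-0.2, -0.7, 0.4]
finger_gap: 0.006
```

```bash
python3 - <<'E'
from h import *
np.set_printoptions(precision=4,suppress=True)
to([.485,.0765,.229])
P={n:imaging.get_image(n) for n in("side",)}
save(P["side"],"s3.png",(210,140,310,215),8)
p=P["side"]; o=r.get_obs()
print("tcp proj",proj(p,o["position"]))
to([.485,.0765,.229])
E
```

```text
t 3.7 pos [0.4775 0.0731 0.2262] F [-0.2  -0.72  0.39] gap 0.006 ->cm [ 0.77 -0.3  -0.29] rv [ 0.01  0.35 -0.05]
tcp proj [257.4517 189.7008]
t 3.75 pos [0.4784 0.0732 0.2289] F [-0.12 -0.06  1.35] gap 0.008 ->cm [ 0.67 -0.29 -0.02] rv [ 0.    0.16 -0.04]
```

View pics/s3.png

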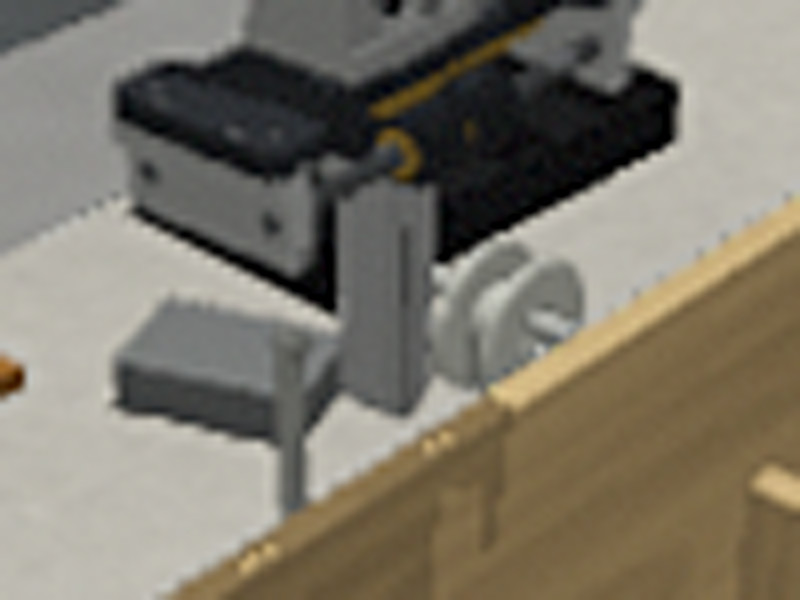

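Request:
move_arm --rows '[[[0.8,-0.4,0,0,0,0,0],[1.6,-0.4,0,0,0,0,0],[2.2,-0.4,-0.1,0,0,0,0],[2.2,-0.4,-0.1,0,0,0,0]]]'

```text
t: 4.15
position: [0.5016, 0.0791, 0.231]
tcp_rot: [[0.999, 0.053, 0.001], [0.053, -0.999, 0.0], [0.001, -0.0, -1.0]]
force: [-0.6, 0.3, 0.6]
finger_gap: 0.001
```

```bash
cat >> h.py <<'E'
H=np.array([.517,.0785,.154])
def arc(ths,rho=76,H=H):
    o=r.get_obs();R=np.array(o["tcp_rot"]);n=np.array([.9986,.0526,0])
    for th in ths:
        a,c=np.sin(th),np.cos(th)
        C=np.array([rho*a-5*c-8,rho*c+5*a])/1000
        T=H+n*C[0]+np.array([0,0,C[1]])
        print(th,np.round(100*(R.T@(T-o["position"])),2))
E
python3 - <<'E'
from h import *
to(H); arc([0.1,.2,.3,.4,.5,.6])
p=imaging.get_image("side");save(p,"s4.png",(210,140,310,215),8)
E
```

```text
t 4.15 pos [0.5016 0.0791 0.231 ] F [-0.64  0.25  0.56] gap 0.001 ->cm [1.53 0.14 7.7 ] rv [-0.   -0.04  0.02]
0.1 [1.   0.14 0.09]
0.2 [1.75 0.14 0.15]
0.3 [2.5  0.14 0.29]
0.4 [3.23 0.14 0.51]
0.5 [3.94 0.14 0.79]
0.6 [4.61 0.14 1.15]
```

View pics/s4.png

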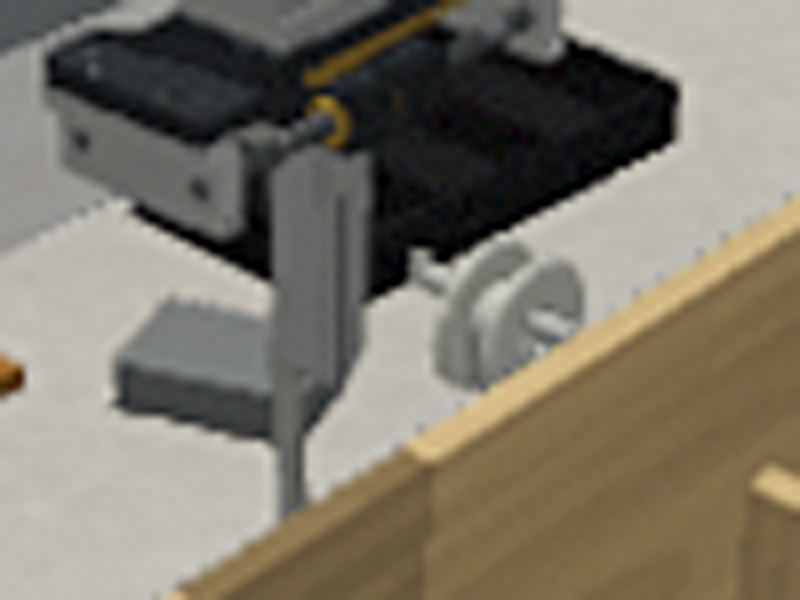

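Request:
move_arm --rows '[[[0.5,0.1,0,0,0,0,0],[1.0,0.1,0.05,0,0,0,0],[1.7,0.1,0.1,0,0,0,0],[2.5,0.1,0.3,0,0,0,0],[3.2,0.1,0.5,0,0,0,0]]]'

```text
t: 4.7
position: [0.5335, 0.0797, 0.2252]
tcp_rot: [[0.999, 0.053, 0.0], [0.053, -0.999, -0.0], [0.0, 0.0, -1.0]]
force: [-2.2, 0.0, 0.0]
finger_gap: 0.005
```

```bash
python3 - <<'E'
from h import *
to(H); arc([.4,.5,.6,.7,.8,.9,1.0])
p=imaging.get_image("side");save(p,"s5.png",(210,140,310,215),8)
E
```

```text
t 4.7 pos [0.5335 0.0797 0.2252] F [-2.2   0.02  0.03] gap 0.005 ->cm [-1.65  0.04  7.12] rv [ 0.   -0.    0.01]
0.4 [ 0.05  0.04 -0.07]
0.5 [0.75 0.04 0.22]
0.6 [1.43 0.04 0.57]
0.7 [2.06 0.04 0.99]
0.8 [2.65 0.04 1.47]
0.9 [3.19 0.04 2.01]
1.0 [3.67 0.04 2.6 ]
```

View pics/s5.png

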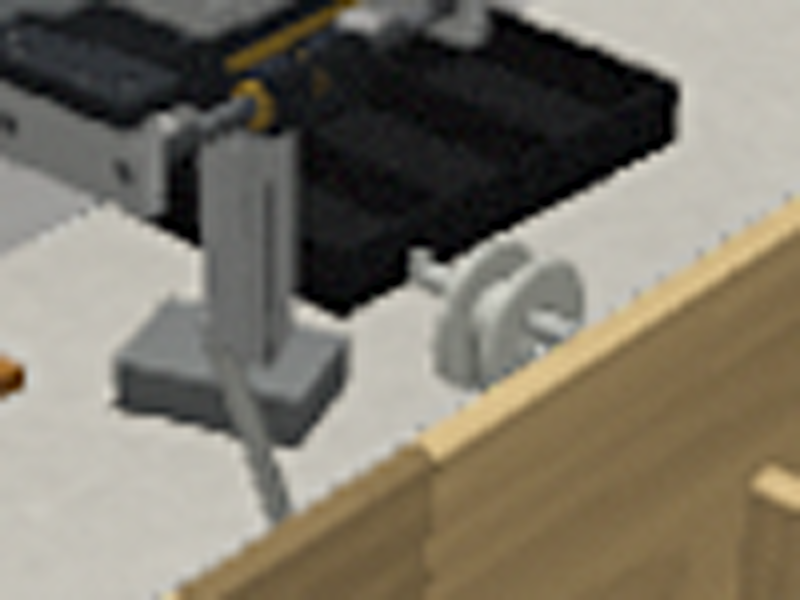

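Request:
move_arm --rows '[[[0.7,0.05,0.2,0,0,0,0],[1.4,0.05,0.55,0,0,0,0],[2.05,0.05,1.0,0,0,0,0],[2.65,0.05,1.45,0,0,0,0],[3.2,0.05,2.0,0,0,0,0]]]'

```text
t: 5.25
position: [0.5653, 0.0809, 0.2051]
tcp_rot: [[0.999, 0.053, 0.0], [0.053, -0.999, 0.0], [0.0, 0.0, -1.0]]
force: [-2.5, 0.7, 0.9]
finger_gap: 0.004
```

```bash
python3 - <<'E'
from h import *
to(H); arc([.8,.9,1.0,1.1,1.2,1.3,1.4,1.5])
E
```

```text
t 5.25 pos [0.5653 0.0809 0.2051] F [-2.47  0.68  0.9 ] gap 0.004 ->cm [-4.84 -0.01  5.11] rv [ 0.   -0.02  0.02]
0.8 [-0.54 -0.01 -0.54]
0.9 [ 0.   -0.01 -0.  ]
1.0 [ 0.48 -0.01  0.59]
1.1 [ 0.91 -0.01  1.22]
1.2 [ 1.26 -0.01  1.89]
1.3 [ 1.55 -0.01  2.6 ]
1.4 [ 1.76 -0.01  3.33]
1.5 [ 1.9  -0.01  4.08]
```

Request:
move_arm --rows '[[[0.5,0,0.6,0,0,0,0],[0.9,0,1.2,0,0,0,0],[1.25,0,1.9,0,0,0,0],[1.55,0,2.6,0,0,0,0],[1.75,0,3.2,0,0,0,0]]]'

```text
t: 5.75
position: [0.5825, 0.0818, 0.1729]
tcp_rot: [[0.999, 0.053, 0.0], [0.053, -0.999, -0.0], [0.0, 0.0, -1.0]]
force: [0.8, 1.1, 2.1]
finger_gap: 0.005
```

```bash
python3 - <<'E'
from h import *
to(H); arc([1.3,1.4,1.5,1.571])
p=imaging.get_image("side");save(p,"s6.png",(210,140,310,215),8)
to(H)
E
```

```text
t 5.75 pos [0.5825 0.0818 0.1729] F [0.79 1.08 2.09] gap 0.005 ->cm [-6.56 -0.01  1.89] rv [ 0.   -0.02  0.01]
1.3 [-0.17 -0.01 -0.62]
1.4 [ 0.04 -0.01  0.11]
1.5 [ 0.18 -0.01  0.85]
1.571 [ 0.24 -0.01  1.39]
t 5.8 pos [0.5823 0.0818 0.1719] F [0.9  0.7  0.69] gap 0.004 ->cm [-6.53 -0.01  1.8 ] rv [0.   0.06 0.01]
```

View pics/s6.png

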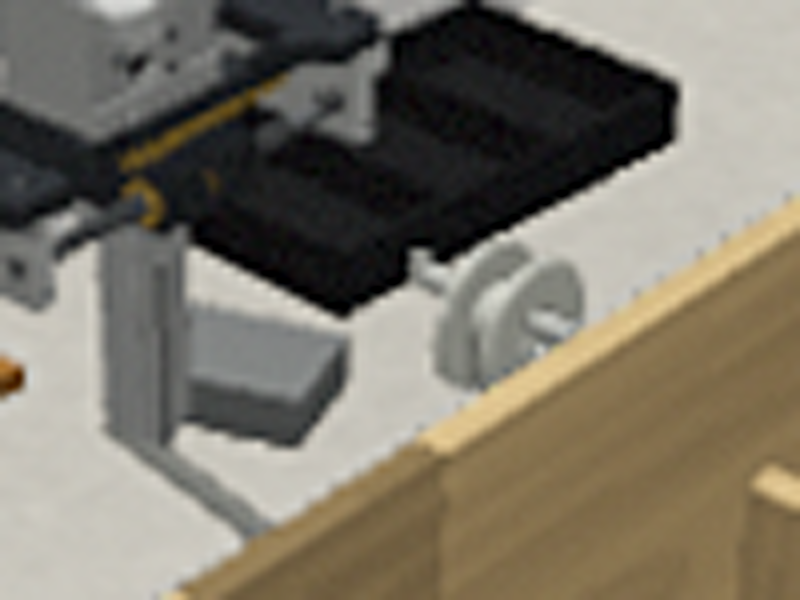

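Request:
move_arm --rows '[[[0.1,0,0.2,0,0,0,0],[0.15,0,0.4,0,0,0,0],[0.15,0,0.6,0,0,0,0],[0.15,0,0.7,0,0,0,0]]]'

```text
t: 6.2
position: [0.5838, 0.0819, 0.1665]
tcp_rot: [[0.999, 0.053, 0.001], [0.053, -0.999, 0.0], [0.001, -0.0, -1.0]]
force: [0.9, -0.1, 1.7]
finger_gap: 0.006
```

Request:
move_arm --rows '[[[0,0,0.1,0,0,0,0],[0,0,0.2,0,0,0,0]]]'

```text
t: 6.4
position: [0.5838, 0.0819, 0.1646]
tcp_rot: [[0.999, 0.053, 0.001], [0.053, -0.999, 0.0], [0.001, -0.0, -1.0]]
force: [1.2, 0.6, 1.5]
finger_gap: 0.008
```

Request:
move_arm --rows '[[[0,0,0.1,0,0,0,0],[0,0,0.1,0,0,0,0]]]'

```text
t: 6.6
position: [0.5837, 0.0819, 0.1634]
tcp_rot: [[0.999, 0.053, -0.0], [0.053, -0.999, -0.0], [-0.0, 0.0, -1.0]]
force: [2.1, -0.5, 1.4]
finger_gap: 0.002
```

Request:
move_arm --rows '[[[0,0,0.1,0,0,0,0],[0,0,0.1,0,0,0,0]]]'

```text
t: 6.8
position: [0.5837, 0.0819, 0.1624]
tcp_rot: [[0.999, 0.053, -0.0], [0.053, -0.999, 0.0], [-0.0, -0.0, -1.0]]
force: [0.7, -0.3, 1.5]
finger_gap: 0.003
```

Request:
move_arm --rows '[[[0,0,0.1,0,0,0,0],[0,0,0.1,0,0,0,0]]]'

```text
t: 7.0
position: [0.5837, 0.0819, 0.1613]
tcp_rot: [[0.999, 0.053, -0.0], [0.053, -0.999, 0.0], [-0.0, -0.0, -1.0]]
force: [1.0, 0.1, 1.7]
finger_gap: 0.004
```

```bash
python3 - <<'E'
from h import *
p=imaging.get_image("side");save(p,"s7.png",(210,140,310,215),8)
to(H)
E
```

```text
t 7.05 pos [0.5836 0.0819 0.1614] F [0.93 0.13 1.56] gap 0.004 ->cm [-6.67 -0.01  0.74] rv [-0.    0.01  0.01]
```

View pics/s7.png

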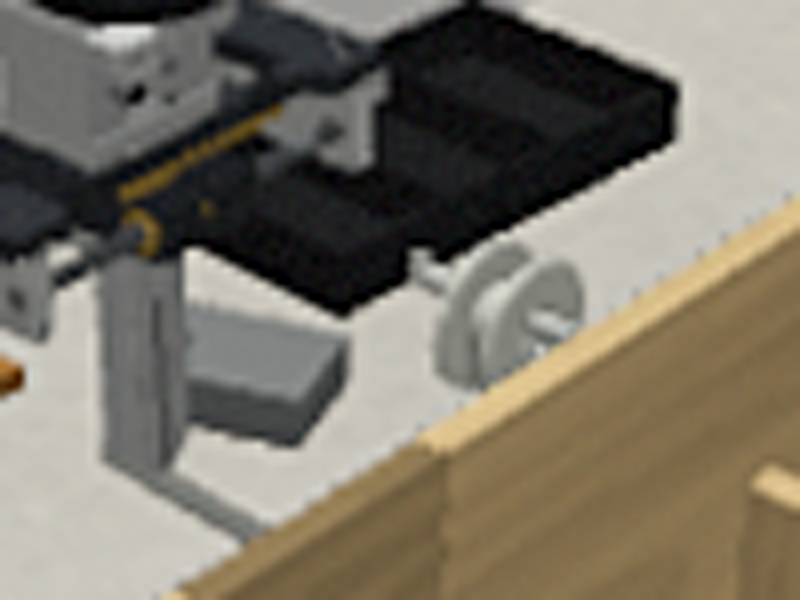

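Still at hinge friction only; keep feeling downward.

Request:
move_arm --rows '[[[0,0,0.1,0,0,0,0],[0,0,0.1,0,0,0,0]]]'

```text
t: 7.25
position: [0.5837, 0.0819, 0.1603]
tcp_rot: [[0.999, 0.053, -0.0], [0.053, -0.999, 0.0], [-0.0, -0.0, -1.0]]
force: [0.5, 0.5, 1.2]
finger_gap: 0.002
```

Request:
move_arm --rows '[[[0,0,0.07,0,0,0,0],[0,0,0.07,0,0,0,0]]]'

```text
t: 7.45
position: [0.5837, 0.0819, 0.1597]
tcp_rot: [[0.999, 0.053, -0.0], [0.053, -0.999, -0.0], [-0.0, 0.0, -1.0]]
force: [0.3, 0.4, 1.4]
finger_gap: 0.006
```

Request:
move_arm --rows '[[[0,0,0.07,0,0,0,0],[0,0,0.07,0,0,0,0]]]'

```text
t: 7.65
position: [0.5837, 0.0819, 0.159]
tcp_rot: [[0.999, 0.053, -0.0], [0.053, -0.999, 0.0], [-0.0, -0.0, -1.0]]
force: [1.1, 0.8, 1.7]
finger_gap: 0.007
```

Request:
move_arm --rows '[[[0,0,0.07,0,0,0,0],[0,0,0.07,0,0,0,0]]]'

```text
t: 7.85
position: [0.5837, 0.0819, 0.1584]
tcp_rot: [[0.999, 0.053, 0.0], [0.053, -0.999, 0.0], [0.0, 0.0, -1.0]]
force: [0.7, 0.3, 2.1]
finger_gap: 0.006
```

Request:
move_arm --rows '[[[0,0,0.07,0,0,0,0],[0,0,0.07,0,0,0,0]]]'

```text
t: 8.05
position: [0.5838, 0.0819, 0.158]
tcp_rot: [[0.999, 0.053, 0.001], [0.053, -0.999, 0.0], [0.001, -0.0, -1.0]]
force: [0.7, -0.1, 5.6]
finger_gap: 0.002
```

Request:
move_arm --rows '[[[0,0,0.07,0,0,0,0],[0,0,0.07,0,0,0,0]]]'

```text
t: 8.25
position: [0.5839, 0.0819, 0.1576]
tcp_rot: [[0.999, 0.053, 0.001], [0.053, -0.999, 0.0], [0.001, 0.0, -1.0]]
force: [-0.4, -1.3, 7.1]
finger_gap: 0.006
```

Request:
move_arm --rows '[[[0,0,0.08,0,0,0,0],[0,0,0.08,0,0,0,0]]]'

```text
t: 8.45
position: [0.584, 0.082, 0.1572]
tcp_rot: [[0.999, 0.053, 0.001], [0.053, -0.999, 0.0], [0.001, -0.0, -1.0]]
force: [-2.1, 0.3, 10.3]
finger_gap: 0.005
```

Request:
move_arm --rows '[[[0,0,0.05,0,0,0,0],[0,0,0.05,0,0,0,0]]]'

```text
t: 8.65
position: [0.584, 0.082, 0.157]
tcp_rot: [[0.999, 0.053, 0.002], [0.053, -0.999, 0.0], [0.002, -0.0, -1.0]]
force: [-2.0, -0.9, 13.4]
finger_gap: 0.005
```

Request:
move_arm --rows '[[[0,0,0,0,0,0,0],[0,0,0,0,0,0,0],[0,0,0,0,0,0,0],[0,0,0,0,0,0,0],[0,0,0,0,0,0,0]]]'

```text
t: 9.15
position: [0.584, 0.082, 0.157]
tcp_rot: [[0.999, 0.053, 0.002], [0.053, -0.999, 0.0], [0.002, -0.0, -1.0]]
force: [-1.7, -0.4, 13.5]
finger_gap: 0.003
```

Request:
move_arm --rows '[[[0,0,0,0,0,0,0],[0,0,0,0,0,0,0],[0,0,0,0,0,0,0],[0,0,0,0,0,0,0]]]'

```text
t: 9.55
position: [0.584, 0.082, 0.157]
tcp_rot: [[0.999, 0.053, 0.002], [0.053, -0.999, 0.0], [0.002, -0.0, -1.0]]
force: [-1.4, 0.1, 12.7]
finger_gap: 0.008
```

Request:
move_arm --rows '[[[0,0,-0.2,0,0,0,0],[0,0,-0.5,0,0,0,0],[0,0,-2,0,0,0,0],[0,0,-6,0,0,0,0.5],[0,5,-8,0,0,0,1]]]'

```text
t: 10.05
position: [0.5864, 0.0385, 0.2368]
tcp_rot: [[0.998, 0.058, 0.002], [0.058, -0.998, 0.001], [0.002, -0.001, -1.0]]
force: [0.2, -1.7, 0.1]
finger_gap: 0.14
```

Request:
move_arm --rows '[[[-0.7,4,0,0,0,0,1],[-1.3,8,0,0,0,0,1],[-1.3,12.5,0,0,0,0,1],[-1.3,12.5,0,0,0,0,1]]]'

```text
t: 10.45
position: [0.5792, -0.0943, 0.2336]
tcp_rot: [[0.999, 0.048, -0.001], [0.048, -0.999, -0.0], [-0.001, 0.0, -1.0]]
force: [0.1, 0.3, 0.0]
finger_gap: 0.48
```

```bash
python3 - <<'E'
from h import *
import pickle
P=pickle.load(open("P0.pkl","rb"))
n=np.array([.9986,.0526]);w=np.array([-.0526,.9986])
for nm in("side","top"):
    p=P[nm];D=p["depth"]
    q=np.array([pt(p,(u,v),D[v,u]) for v in range(150,215) for u in range(240,310) if D[v,u]>0])
    a=q[:,:2]@n;b=q[:,:2]@w
    m=(q[:,2]>.125)&(a>.52)&(a<.66)&(b<-.07)&(b>-.18);a,b,z=a[m],b[m],q[m,2]
    f=abs(b+.117)>.011
    print(nm,"flange hist");print(np.histogram(a[f],bins=np.arange(.535,.595,.003)))
    # circle fit of top rim
    for lo,hi in((.540,.556),(.560,.580)):
        k=f&(a>lo)&(a<hi);print(lo,k.sum(),b[k].min(),b[k].max(),z[k].max())
    k=~f&(abs(b+.117)<.011)&((a>.585)|(a<.545));print("peg b",b[k].mean(),b[k].min(),b[k].max(),"z",z[k].max(),np.median(z[k]),"a max",a[k].max())
to([.567,-.088,.24])
p=imaging.get_image("side");save(p,"s8.png",(190,130,390,280),4)
E
```

```text
side flange hist
(array([ 0,  0,  0,  2, 46, 22,  0,  0,  1,  2,  3, 31, 32,  6,  0,  0,  0,
        0,  0]), array([0.535, 0.538, 0.541, 0.544, 0.547, 0.55 , 0.553, 0.556, 0.559,
       0.562, 0.565, 0.568, 0.571, 0.574, 0.577, 0.58 , 0.583, 0.586,
       0.589, 0.592]))
0.54 70 -0.14772236205520994 -0.0877390227144393 0.1806058023071926
0.56 75 -0.14407553361019795 -0.08468257866709633 0.1798432240577451
peg b -0.11677391700308208 -0.12612505694384082 -0.11205776116197037 z 0.16723286002511595 0.16043422331088042 a max 0.608282083515791
top flange hist
(array([ 0,  0,  0,  0, 17, 16,  2,  3,  4,  3,  2,  2, 32,  3,  0,  0,  0,
        0,  0]), array([0.535, 0.538, 0.541, 0.544, 0.547, 0.55 , 0.553, 0.556, 0.559,
       0.562, 0.565, 0.568, 0.571, 0.574, 0.577, 0.58 , 0.583, 0.586,
       0.589, 0.592]))
0.54 35 -0.14765413722992674 -0.08957993939382171 0.18597596993032783
0.56 45 -0.14557202537623706 -0.08801335302930446 0.18246352804239652
peg b -0.11763156123551244 -0.1263235575898491 -0.10753461554902068 z 0.16891758057056316 0.16102095603884914 a max 0.6092073969666276
t 10.45 pos [ 0.5792 -0.0943  0.2336] F [0.09 0.35 0.03] gap 0.48 ->cm [-1.19 -0.69 -0.63] rv [ 0.02  0.08 -0.24]
```

View pics/s8.png

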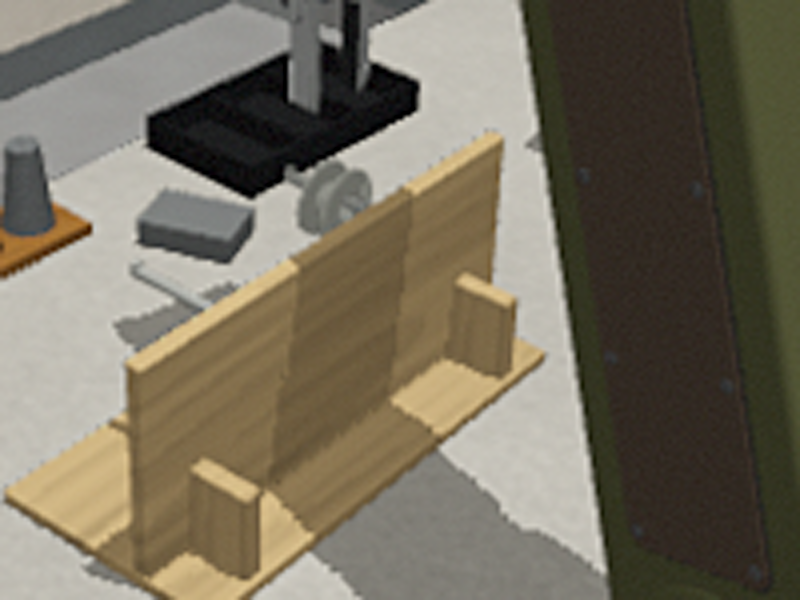

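Request:
move_arm --rows '[[[-1.2,-0.7,0,0,0,0,1],[-1.2,-0.7,0,0,0,0,1],[-1.2,-0.7,0,0,0,0,1],[-1.2,-0.7,0,0,0,0,1],[-1.2,-0.7,0,0,0,0,1]]]'

```text
t: 11.0
position: [0.5676, -0.0834, 0.2341]
tcp_rot: [[0.999, 0.053, -0.0], [0.053, -0.999, 0.0], [-0.0, -0.0, -1.0]]
force: [-0.1, -1.1, 0.2]
finger_gap: 0.947
```

```bash
python3 - <<'E'
from h import *
to([.5664,-.0875,.132])
E
```

```text
t 11.0 pos [ 0.5676 -0.0834  0.2341] F [-0.13 -1.07  0.21] gap 0.947 ->cm [-0.14  0.41 10.21] rv [-0.    0.01  0.04]
```

Request:
move_arm --rows '[[[-0.1,0.4,3,0,0,0,1],[-0.1,0.4,6,0,0,0,1],[-0.1,0.4,9,0,0,0,1],[-0.1,0.4,10.2,0,0,0,1],[-0.1,0.4,10.2,0,0,0,1]]]'

```text
t: 11.5
position: [0.5662, -0.0875, 0.1311]
tcp_rot: [[0.999, 0.053, -0.003], [0.053, -0.999, 0.001], [-0.002, -0.001, -1.0]]
force: [0.9, -0.4, 0.1]
finger_gap: 0.998
```

```bash
python3 - <<'E'
from h import *
to([.5664,-.0875,.132])
p=imaging.get_image("side");save(p,"s9.png",(230,140,310,200),10)
to([.5664,-.0875,.132])
E
```

```text
t 11.5 pos [ 0.5662 -0.0875  0.1311] F [ 0.94 -0.39  0.09] gap 0.998 ->cm [ 0.02  0.   -0.09] rv [-0.04  0.14  0.02]
t 11.55 pos [ 0.5668 -0.0876  0.1326] F [-0.49 -0.06  0.16] gap 1.0 ->cm [-0.04 -0.01  0.06] rv [-0.    0.01  0.02]
```

View pics/s9.png

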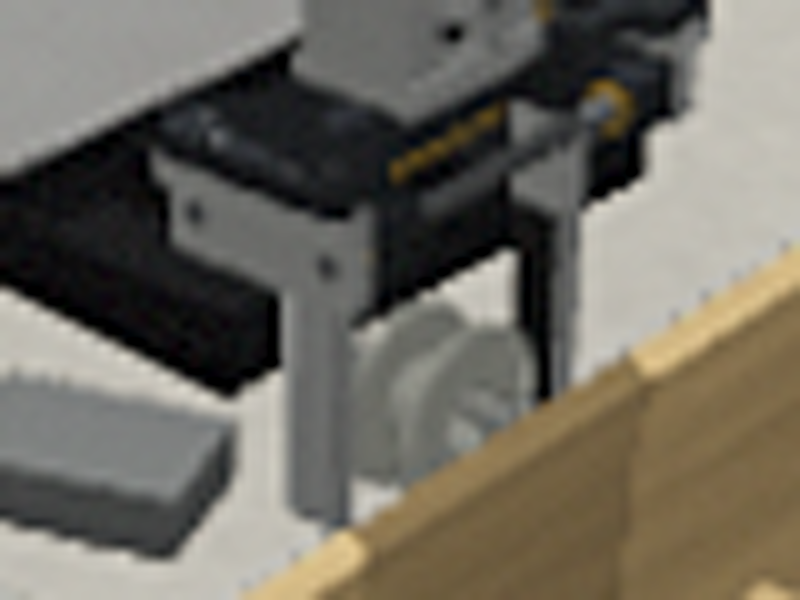

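Request:
move_arm --rows '[[[0,0,0,0,0,0,0.6],[0,0,0,0,0,0,0.5],[0,0,0,0,0,0,0.4],[0,0,0,0,0,0,0.3],[0,0,0,0,0,0,0.2]]]' --squeeze 12

```text
t: 12.05
position: [0.5667, -0.0877, 0.1325]
tcp_rot: [[0.999, 0.053, 0.0], [0.053, -0.999, -0.0], [0.0, 0.0, -1.0]]
force: [-0.3, -0.2, 0.7]
finger_gap: 0.619
```

Request:
move_arm --rows '[[[0,0,0,0,0,0,0.1],[0,0,0,0,0,0,0.1],[0,0,0,0,0,0,0.1],[0,0,0,0,0,0,0.1],[0,0,0,0,0,0,0.1]]]'

```text
t: 12.55
position: [0.5667, -0.0877, 0.1323]
tcp_rot: [[0.999, 0.053, 0.0], [0.053, -0.999, -0.0], [0.0, 0.0, -1.0]]
force: [-0.0, -0.3, 1.8]
finger_gap: 0.615
```

```bash
python3 - <<'E'
from h import *
to([.5664,-.0875,.132])
p=imaging.get_image("side");save(p,"s10.png",(230,140,310,200),10)
to([.5664,-.0875,.132])
E
```

```text
t 12.55 pos [ 0.5667 -0.0877  0.1323] F [-0.01 -0.3   1.82] gap 0.615 ->cm [-0.02 -0.02  0.03] rv [ 0.   -0.01  0.01]
t 12.6 pos [ 0.5666 -0.0877  0.1323] F [-0.27 -0.59  1.67] gap 0.618 ->cm [-0.02 -0.02  0.03] rv [ 0.   -0.01  0.02]
```

View pics/s10.png

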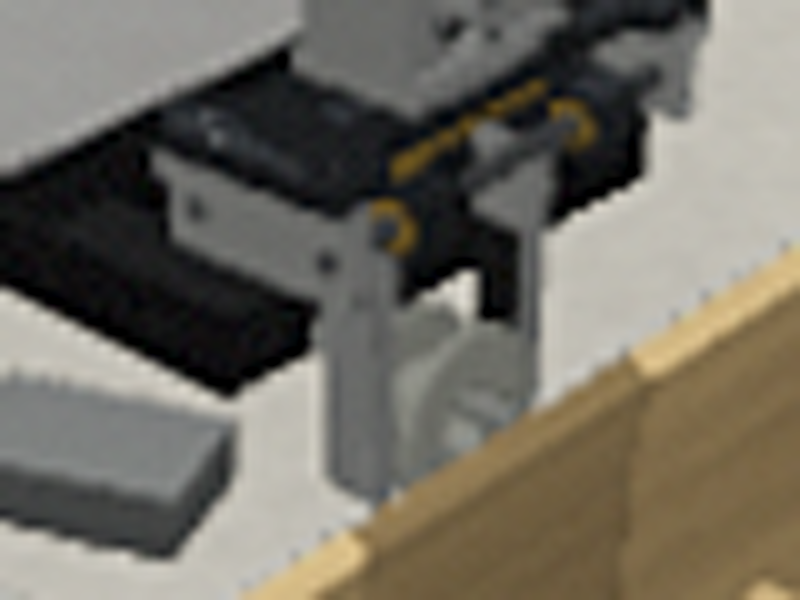

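Request:
move_arm --rows '[[[0,0,-0.2,0,0,0,0.1],[0,0,-0.4,0,0,0,0.1],[0,0,-0.4,0,0,0,0.1]]]'

```text
t: 12.9
position: [0.5666, -0.0876, 0.1364]
tcp_rot: [[0.999, 0.053, 0.0], [0.053, -0.999, 0.0], [0.0, -0.0, -1.0]]
force: [-0.8, 0.3, -0.8]
finger_gap: 0.615
```

```bash
cat >> h.py <<'E'
def reelfit(p,c0,r0=.05):
    n=np.array([.9986,.0526]);w=np.array([-.0526,.9986])
    D=p["depth"];q=np.array([pt(p,(u,v),D[v,u]) for v in range(384) for u in range(512) if D[v,u]>0])
    a=q[:,:2]@n;b=q[:,:2]@w;return a,b,q[:,2]
E
python3 - <<'E'
from h import *
to([.5664,-.0875,.132])
p=imaging.get_image("side");save(p,"s11.png",(230,140,310,200),10)
q=imaging.regions_of(p,"reel")
for k in q[:2]:
    m=k["pixels"];vs,us=np.nonzero(m);print(k["conf"],k["location"],us.min(),us.max(),vs.min(),vs.max())
    X=np.array([pt(p,(u,v),p["depth"][v,u]) for u,v in zip(us,vs) if p["depth"][v,u]>0])
    n=np.array([.9986,.0526]);w=np.array([-.0526,.9986]);a=X[:,:2]@n;b=X[:,:2]@w
    print(np.histogram(a,bins=np.arange(.54,.6,.003)));print(np.percentile(b,[1,99]),np.percentile(X[:,2],[1,50,99,100]))
E
```

```text
t 12.9 pos [ 0.5666 -0.0876  0.1364] F [-0.77  0.29 -0.84] gap 0.615 ->cm [-0.02 -0.01  0.44] rv [-0.   -0.    0.01]
0.47 [276.0, 175.9] 269 281 170 187
(array([ 0,  4, 50, 42,  7,  1,  2,  4,  7, 14, 14,  1,  0,  0,  0,  0,  0,
        0,  0]), array([0.54 , 0.543, 0.546, 0.549, 0.552, 0.555, 0.558, 0.561, 0.564,
       0.567, 0.57 , 0.573, 0.576, 0.579, 0.582, 0.585, 0.588, 0.591,
       0.594, 0.597]))
[-0.14187027 -0.08661783] [0.14255481 0.1679517  0.18591702 0.18620038]
```

View pics/s11.png

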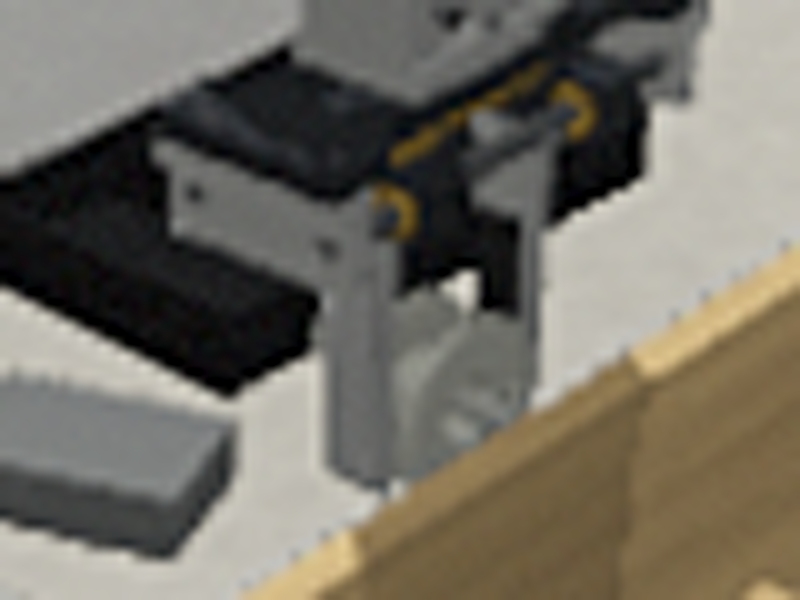

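Request:
move_arm --rows '[[[0,0,-0.2,0,0,0,0.1],[0,0,-0.3,0,0,0,0.1],[0.7,0,-0.3,0,0,0,0.1],[1.5,0,-0.3,0,0,0,0.1],[2.3,0,-0.3,0,0,0,0.1]]]'

```text
t: 13.5
position: [0.5904, -0.0864, 0.1392]
tcp_rot: [[0.999, 0.053, 0.0], [0.053, -0.999, 0.0], [0.0, -0.0, -1.0]]
force: [-0.2, -0.3, -0.3]
finger_gap: 0.612
```

```bash
python3 - <<'E'
from h import *
to([.5664,-.0875,.132])
p=imaging.get_image("side");save(p,"s12.png",(230,140,310,200),10)
E
```

```text
t 13.5 pos [ 0.5904 -0.0864  0.1392] F [-0.22 -0.26 -0.32] gap 0.612 ->cm [-2.4  -0.01  0.72] rv [-0.   -0.    0.02]
```

View pics/s12.png

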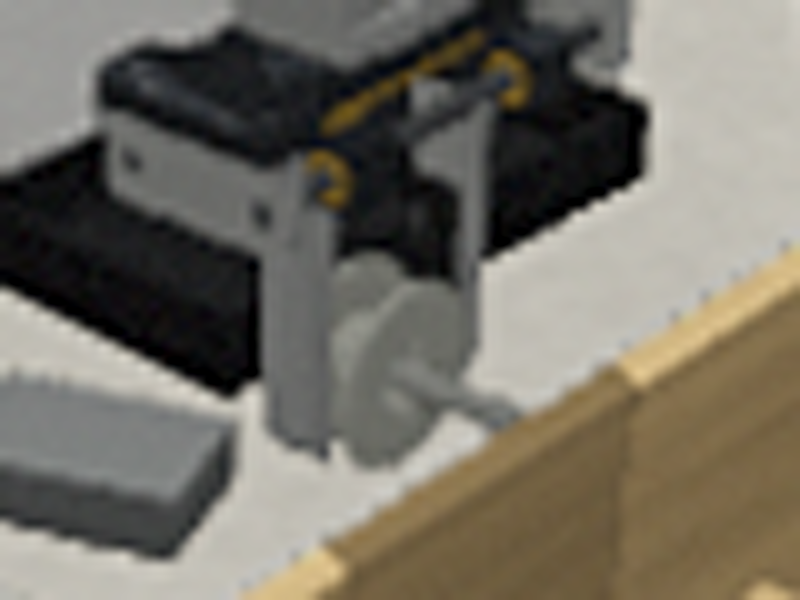

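Request:
move_arm --rows '[[[0.6,0,0,0,0,0,0.1],[1.2,0,0,0,0,0,0.1],[1.8,0,0,0,0,0,0.1]]]'

```text
t: 13.85
position: [0.608, -0.0854, 0.1392]
tcp_rot: [[0.999, 0.053, -0.0], [0.053, -0.999, 0.0], [-0.0, -0.0, -1.0]]
force: [0.1, 0.5, -0.4]
finger_gap: 0.611
```

Request:
move_arm --rows '[[[0.7,0,0,0,0,0,0.1],[1.4,0,0,0,0,0,0.1],[2.1,0,0,0,0,0,0.1]]]'

```text
t: 14.15
position: [0.6291, -0.0843, 0.1392]
tcp_rot: [[0.999, 0.053, 0.0], [0.053, -0.999, -0.0], [0.0, 0.0, -1.0]]
force: [0.1, 0.0, -0.3]
finger_gap: 0.619
```

Request:
move_arm --rows '[[[0.8,0,0,0,0,0,0.1],[1.6,0,0,0,0,0,0.1],[2.4,0,0,0,0,0,0.1]]]'

```text
t: 14.45
position: [0.6532, -0.083, 0.1392]
tcp_rot: [[0.999, 0.053, -0.0], [0.053, -0.999, 0.0], [-0.0, -0.0, -1.0]]
force: [0.4, 0.1, -0.6]
finger_gap: 0.614
```

```bash
python3 - <<'E'
from h import *
to([.5664,-.0875,.132])
p=imaging.get_image("side");save(p,"s13.png",(190,130,310,220),6.5)
p=imaging.get_image("side")
for l in("tip_spare","tip_loaded","reel"):
    for k in imaging.landmark_of(p,l)[:2]: print(l,k["conf"],k["location"])
E
```

```text
t 14.45 pos [ 0.6532 -0.083   0.1392] F [ 0.41  0.08 -0.62] gap 0.614 ->cm [-8.69 -0.01  0.72] rv [-0.    0.    0.02]
tip_spare 0.41 [224.6, 196.4]
tip_spare 0.25 [172.2, 233.1]
tip_loaded 0.42 [262.3, 174.7]
reel 0.55 [251.8, 170.9]
```

View pics/s13.png

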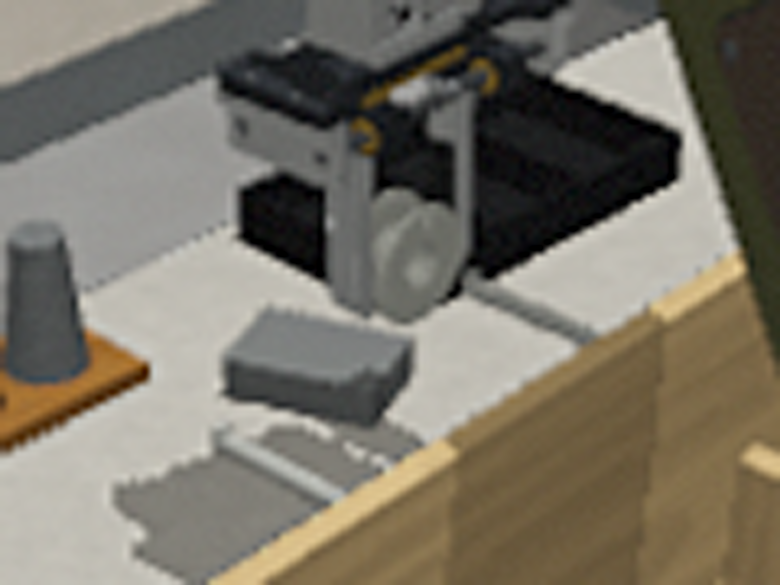

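```bash
cat >> h.py <<'E'
def pegs(p):
    D=p["depth"];q=np.array([np.r_[pt(p,(u,v),D[v,u]),u,v] for v in range(150,225) for u in range(200,300) if D[v,u]>0])
    n=np.array([.9986,.0526]);w=np.array([-.0526,.9986])
    a=q[:,:2]@n;b=q[:,:2]@w;z=q[:,2]
    for nm,b0 in(("loaded",-.1172),("spare",.0513)):
        m=(abs(b-b0)<.013)&(a>.53)&(a<.63)&(z>.12)&(z<.19)
        print(nm,m.sum(),"b",np.round(np.percentile(b[m],[2,50,98]),4),"amax",np.round(np.sort(a[m])[-4:],4))
        for lo in np.arange(.53,.625,.01):
            k=m&(a>=lo)&(a<lo+.01)
            if k.sum()>2: print("  a",round(lo+.005,3),"z med/max",np.round([np.median(z[k]),z[k].max(),z[k].min()],4),"b",np.round([b[k].mean(),b[k].max(),b[k].min()],4))
E
python3 - <<'E'
from h import *
p=imaging.get_image("side")
pegs(p)
D=p["depth"]
# reel
q=np.array([np.r_[pt(p,(u,v),D[v,u]),u,v] for v in range(155,185) for u in range(240,268) if D[v,u]>0])
n=np.array([.9986,.0526]);w=np.array([-.0526,.9986]);a=q[:,:2]@n;b=q[:,:2]@w
o=r.get_obs();t=np.array(o["position"]);print("tcp a,b,z",t[:2]@n,t[:2]@w,t[2])
k=(a<.640)&(a>.625)
pl=np.polyfit  
A=np.c_[b[k],q[k,2],np.ones(k.sum())];c,*_=np.linalg.lstsq(A,a[k],rcond=None);print("inner flange plane: da/db,da/dz",c, k.sum(),"b",b[k].min(),b[k].max(),"z",q[k,2].min(),q[k,2].max())
print(np.histogram(a,bins=np.arange(.61,.68,.004)))
E
```

```text
loaded 76 b [-0.1215 -0.1163 -0.1109] amax [0.6071 0.6073 0.6076 0.6102]
  a 0.535 z med/max [0.1607 0.1616 0.1556] b [-0.1167 -0.111  -0.1217]
  a 0.545 z med/max [0.1612 0.1636 0.1549] b [-0.1166 -0.1128 -0.1201]
  a 0.555 z med/max [0.1607 0.1626 0.1544] b [-0.1152 -0.1111 -0.1196]
  a 0.565 z med/max [0.1612 0.1631 0.1553] b [-0.1158 -0.1131 -0.1196]
  a 0.575 z med/max [0.1594 0.1645 0.154 ] b [-0.115  -0.1108 -0.1193]
  a 0.585 z med/max [0.1606 0.1625 0.1569] b [-0.1166 -0.1137 -0.1199]
  a 0.595 z med/max [0.1596 0.1656 0.1537] b [-0.116  -0.1099 -0.1225]
  a 0.605 z med/max [0.1626 0.1653 0.1567] b [-0.117  -0.1129 -0.1213]
spare 80 b [0.0464 0.052  0.0561] amax [0.6072 0.6087 0.6088 0.6093]
  a 0.535 z med/max [0.1564 0.157  0.1522] b [0.0516 0.0539 0.0477]
  a 0.545 z med/max [0.1553 0.1568 0.1516] b [0.0528 0.0565 0.0474]
  a 0.555 z med/max [0.1572 0.1583 0.1502] b [0.0524 0.0553 0.0486]
  a 0.565 z med/max [0.1558 0.1581 0.1514] b [0.051  0.0548 0.0465]
  a 0.575 z med/max [0.1561 0.1612 0.1496] b [0.0517 0.0551 0.048 ]
  a 0.585 z med/max [0.1573 0.1596 0.1536] b [0.0523 0.0572 0.0472]
  a 0.595 z med/max [0.1569 0.16   0.1523] b [0.0519 0.0549 0.0462]
  a 0.605 z med/max [0.1586 0.1622 0.1519] b [0.0504 0.054  0.0441]
tcp a,b,z 0.6469828721054406 -0.11731387588394435 0.13919971567096173
inner flange plane: da/db,da/dz [0.00992109 0.02755202 0.63224053] 250 b -0.1547868276912739 -0.07247768899894105 z 0.12842370927259805 0.22670479689866385
(array([  5,   7,   4,   0,   0,  55, 146,  72,  32,  33,  29,  45,  19,
         0,   0,   0,   0]), array([0.61 , 0.614, 0.618, 0.622, 0.626, 0.63 , 0.634, 0.638, 0.642,
       0.646, 0.65 , 0.654, 0.658, 0.662, 0.666, 0.67 , 0.674, 0.678]))
```

Request:
move_arm --rows '[[[0,-3,0,0,0,0,0.1],[0,-7,0.2,0,0,0,0.1],[0,-11,0.4,0,0,0,0.1],[0,-15,0.4,0,0,0,0.1],[0,-16.8,0.4,0,0,0,0.1]]]'

```text
t: 15.25
position: [0.643, 0.0876, 0.1354]
tcp_rot: [[0.998, 0.055, 0.0], [0.055, -0.998, 0.0], [0.0, -0.0, -1.0]]
force: [-0.1, -1.1, -0.7]
finger_gap: 0.617
```

Request:
move_arm --rows '[[[0,0,0,0,0,0,0.1],[0,0,0,0,0,0,0.1]]]'

```text
t: 15.45
position: [0.6437, 0.0838, 0.1353]
tcp_rot: [[0.999, 0.053, 0.0], [0.053, -0.999, -0.0], [0.0, 0.0, -1.0]]
force: [-0.3, -0.7, -1.0]
finger_gap: 0.611
```

```bash
python3 - <<'E'
from h import *
n=np.array([.9986,.0526]);w=np.array([-.0526,.9986])
p=imaging.get_image("side")
o=r.get_obs();t=np.array(o["position"]);print("tcp a,b,z",t[:2]@n,t[:2]@w,t[2])
T=n*.647+w*.0507;to([T[0],T[1],.135])
pegs(p)
save(p,"s14.png",(190,150,270,210),10)
D=p["depth"]
E
```

```text
tcp a,b,z 0.6472290991857019 0.04932292157496222 0.13530010078358468
t 15.5 pos [0.6437 0.0833 0.1353] F [ 0.7  -0.24  0.39] gap 0.617 ->cm [-0.03 -0.14  0.03] rv [ 0.02 -0.   -0.04]
loaded 75 b [-0.1209 -0.1158 -0.1108] amax [0.6051 0.6058 0.6065 0.6077]
  a 0.535 z med/max [0.1602 0.1629 0.158 ] b [-0.1163 -0.1114 -0.1207]
  a 0.545 z med/max [0.1609 0.1648 0.1534] b [-0.1151 -0.1099 -0.1202]
  a 0.555 z med/max [0.1599 0.1627 0.1558] b [-0.116  -0.111  -0.1202]
  a 0.565 z med/max [0.16   0.163  0.1532] b [-0.1159 -0.1106 -0.1198]
  a 0.575 z med/max [0.1608 0.1647 0.1566] b [-0.1165 -0.1115 -0.1211]
  a 0.585 z med/max [0.1607 0.1623 0.1554] b [-0.1162 -0.113  -0.1223]
  a 0.595 z med/max [0.1594 0.1655 0.1554] b [-0.1174 -0.1137 -0.12  ]
  a 0.605 z med/max [0.1609 0.166  0.1557] b [-0.1162 -0.1141 -0.1207]
spare 81 b [0.0446 0.0517 0.0554] amax [0.609  0.6092 0.6099 0.6126]
  a 0.535 z med/max [0.1536 0.1557 0.1522] b [0.0502 0.0539 0.0445]
  a 0.545 z med/max [0.1552 0.1587 0.1504] b [0.0518 0.0556 0.0484]
  a 0.555 z med/max [0.1547 0.1581 0.1498] b [0.0514 0.0535 0.0491]
  a 0.565 z med/max [0.1556 0.1603 0.1515] b [0.0517 0.0548 0.0446]
  a 0.575 z med/max [0.1571 0.1589 0.1541] b [0.0513 0.0559 0.0463]
  a 0.585 z med/max [0.1556 0.1611 0.1497] b [0.051  0.0553 0.046 ]
  a 0.595 z med/max [0.1559 0.1605 0.1523] b [0.0509 0.0538 0.0457]
  a 0.605 z med/max [0.157  0.1625 0.1513] b [0.0509 0.054  0.0436]
```

View pics/s14.png

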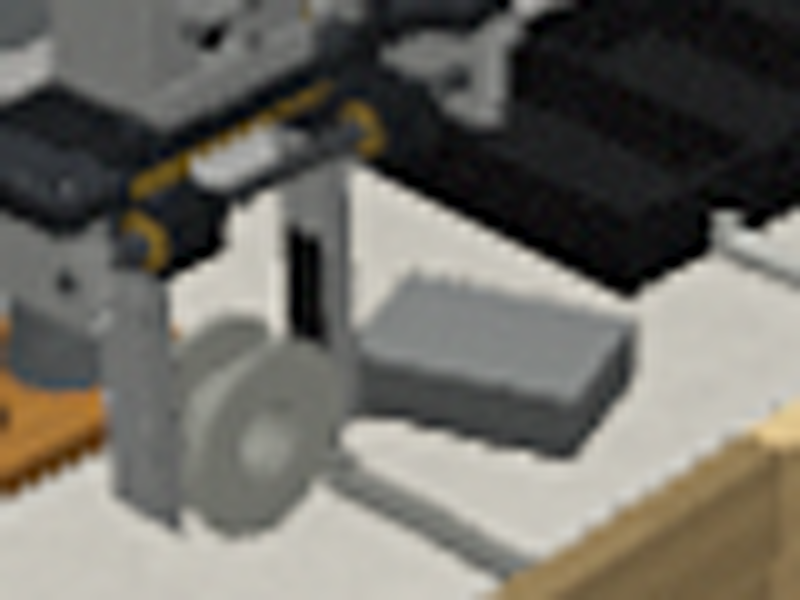

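Request:
move_arm --rows '[[[-0.6,-0.1,0,0,0,0,0.1],[-1.2,-0.1,0,0,0,0,0.1],[-1.7,-0.1,0,0,0,0,0.1],[-2.1,-0.1,0,0,0,0,0.1]]]'

```text
t: 15.9
position: [0.6221, 0.0842, 0.1354]
tcp_rot: [[0.999, 0.052, 0.0], [0.052, -0.999, -0.0], [0.0, 0.0, -1.0]]
force: [-0.2, 1.1, -1.0]
finger_gap: 0.617
```

Request:
move_arm --rows '[[[-0.3,0,0,0,0,0,0.1],[-0.6,0,0,0,0,0,0.1]]]'

```text
t: 16.1
position: [0.6164, 0.0842, 0.1353]
tcp_rot: [[0.999, 0.053, 0.0], [0.053, -0.999, 0.0], [0.0, -0.0, -1.0]]
force: [0.7, 0.7, -1.5]
finger_gap: 0.613
```

Request:
move_arm --rows '[[[-0.3,0,0,0,0,0,0.1],[-0.6,0,0,0,0,0,0.1]]]'

```text
t: 16.3
position: [0.6104, 0.084, 0.1352]
tcp_rot: [[0.999, 0.053, -0.0], [0.053, -0.999, -0.0], [-0.0, 0.0, -1.0]]
force: [0.4, -0.2, -0.6]
finger_gap: 0.616
```

```bash
python3 - <<'E'
from h import *
n=np.array([.9986,.0526]);w=np.array([-.0526,.9986])
p=imaging.get_image("side")
o=r.get_obs();t=np.array(o["position"]);print("tcp a,b,z",t[:2]@n,t[:2]@w,t[2],o["force"])
save(p,"s15.png",(190,160,270,220),10)
E
```

```text
tcp a,b,z 0.6136653093112431 0.05175175664297652 0.135222057176341 [ 0.12308814 -0.50091926 -0.63364046]
```

View pics/s15.png

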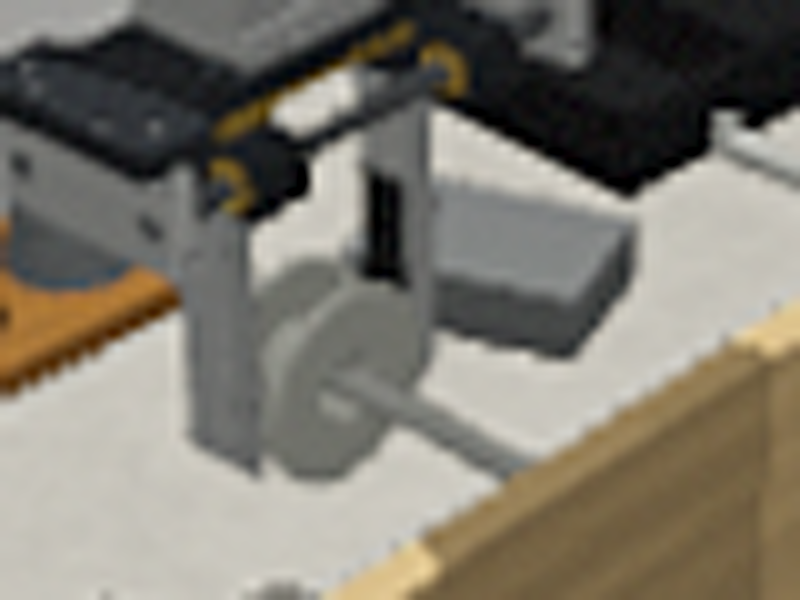

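Request:
move_arm --rows '[[[-0.4,0.1,0,0,0,0,0.1],[-0.9,0.1,0,0,0,0,0.1],[-1.4,0.1,0,0,0,0,0.1]]]'

```text
t: 16.65
position: [0.5962, 0.0821, 0.1352]
tcp_rot: [[0.999, 0.053, -0.0], [0.053, -0.999, -0.0], [-0.0, 0.0, -1.0]]
force: [-0.7, 0.9, -1.0]
finger_gap: 0.614
```

Request:
move_arm --rows '[[[-0.6,0,0,0,0,0,0.1],[-1.2,0,0,0,0,0,0.1],[-1.8,0,0,0,0,0,0.1]]]'

```text
t: 16.95
position: [0.5782, 0.0812, 0.1353]
tcp_rot: [[0.999, 0.053, 0.0], [0.053, -0.999, 0.0], [0.0, -0.0, -1.0]]
force: [0.3, -0.3, -0.6]
finger_gap: 0.613
```

Request:
move_arm --rows '[[[-0.6,0,0,0,0,0,0.1],[-1.2,0,0,0,0,0,0.1],[-1.5,0,0,0,0,0,0.1],[-1.5,0,0,0,0,0,0.1]]]'

```text
t: 17.35
position: [0.5635, 0.0804, 0.1354]
tcp_rot: [[0.999, 0.053, 0.0], [0.053, -0.999, -0.0], [0.0, 0.0, -1.0]]
force: [0.2, 0.6, -1.6]
finger_gap: 0.614
```

```bash
python3 - <<'E'
from h import *
n=np.array([.9986,.0526]);w=np.array([-.0526,.9986])
p=imaging.get_image("side")
o=r.get_obs();t=np.array(o["position"]);print("tcp a,b,z",t[:2]@n,t[:2]@w,t[2],o["force"])
save(p,"s16.png",(190,160,270,220),10)
E
```

```text
tcp a,b,z 0.56716327008119 0.050679054663187596 0.13536508204255965 [ 0.45385385  0.16781988 -1.22316254]
```

View pics/s16.png

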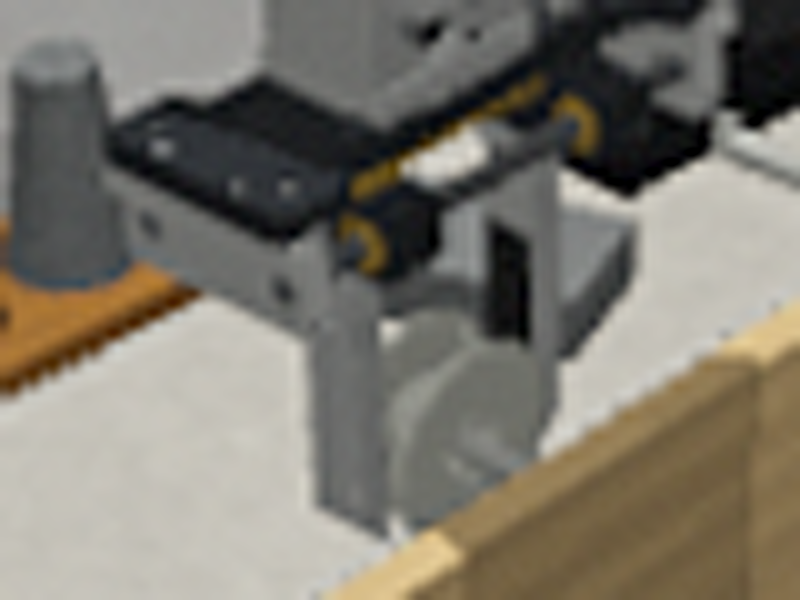

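Request:
move_arm --rows '[[[0,0,0.2,0,0,0,0.1],[0,0,0.4,0,0,0,0.1],[0,0,0.4,0,0,0,0.1]]]'

```text
t: 17.7
position: [0.5637, 0.0804, 0.1307]
tcp_rot: [[0.999, 0.053, -0.001], [0.053, -0.999, -0.0], [-0.001, 0.0, -1.0]]
force: [0.5, -0.2, -1.7]
finger_gap: 0.614
```

Request:
move_arm --rows '[[[0,0,0.1,0,0,0,0.1],[0,0,0.1,0,0,0,0.1]]]'

```text
t: 17.9
position: [0.5637, 0.0804, 0.13]
tcp_rot: [[0.999, 0.053, -0.0], [0.053, -0.999, -0.0], [-0.0, 0.0, -1.0]]
force: [-0.3, 0.0, -1.1]
finger_gap: 0.611
```

Request:
move_arm --rows '[[[0,0,0.1,0,0,0,0.1],[0,0,0.1,0,0,0,0.1]]]'

```text
t: 18.1
position: [0.5637, 0.0804, 0.1291]
tcp_rot: [[0.999, 0.053, -0.0], [0.053, -0.999, 0.0], [-0.0, -0.0, -1.0]]
force: [-0.2, -0.4, -1.3]
finger_gap: 0.618
```

Request:
move_arm --rows '[[[0,0,0.1,0,0,0,0.1],[0,0,0.1,0,0,0,0.1]]]'

```text
t: 18.3
position: [0.5638, 0.0804, 0.1283]
tcp_rot: [[0.999, 0.053, 0.0], [0.053, -0.999, 0.0], [0.0, -0.0, -1.0]]
force: [0.0, 0.1, 1.1]
finger_gap: 0.614
```

Request:
move_arm --rows '[[[0,0,0.05,0,0,0,0.1],[0,0,0.05,0,0,0,0.1]]]'

```text
t: 18.5
position: [0.5639, 0.0805, 0.128]
tcp_rot: [[0.999, 0.053, 0.001], [0.053, -0.999, 0.0], [0.001, -0.0, -1.0]]
force: [-0.7, 0.0, 1.9]
finger_gap: 0.615
```

Request:
move_arm --rows '[[[0,0,-0.03,0,0,0,0.62],[0,0,-0.03,0,0,0,0.7],[0,0,-0.03,0,0,0,0.8],[0,0,-0.03,0,0,0,0.9],[0,0,-0.03,0,0,0,1]]]'

```text
t: 19.0
position: [0.5637, 0.0804, 0.1279]
tcp_rot: [[0.999, 0.053, -0.0], [0.053, -0.999, -0.0], [-0.0, -0.0, -1.0]]
force: [-0.3, -0.4, 0.2]
finger_gap: 0.92
```

```bash
python3 - <<'E'
from h import *
p=imaging.get_image("side")
to([.5638,.0804,.23])
save(p,"s17.png",(190,160,270,220),10)
E
```

```text
t 19.05 pos [0.5637 0.0804 0.1279] F [-0.16  0.27  0.14] gap 0.962 ->cm [ 1.000e-02  1.000e-02 -1.021e+01] rv [-0.    0.01  0.02]
```

View pics/s17.png

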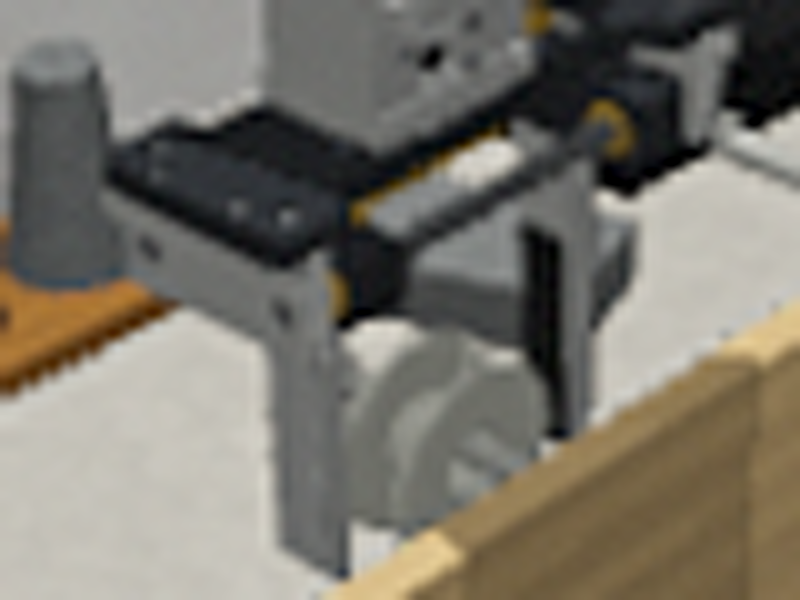

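Request:
move_arm --rows '[[[0,0,-2,0,0,0,1],[0,0,-5,0,0,0,1],[0,0,-9,0,0,0,0.7],[0.5,2,-11,0,0,0,0.5],[1,6,-11,0,0,0,0.4]]]'

```text
t: 19.55
position: [0.5779, 0.0221, 0.2416]
tcp_rot: [[0.998, 0.056, 0.006], [0.056, -0.998, 0.0], [0.006, 0.0, -1.0]]
force: [0.8, 0.4, -1.0]
finger_gap: 0.781
```

Request:
move_arm --rows '[[[0.5,4,0,0,0,0,0.4],[1,8,0,0,0,0,0.4],[1.2,10.5,0,0,0,0,0.4],[1.2,10.5,0,0,0,0,0.4],[1.2,10.5,0,0,0,0,0.4]]]'

```text
t: 20.05
position: [0.5943, -0.0831, 0.2378]
tcp_rot: [[0.999, 0.052, -0.0], [0.052, -0.999, 0.0], [-0.0, -0.0, -1.0]]
force: [-0.4, 1.0, 0.3]
finger_gap: 0.403
```

```bash
python3 - <<'E'
from h import *
p=imaging.get_image("side");pegs(p)
q=imaging.get_image("top")
save(p,"s18.png",(190,130,310,220),6.5)
to([.5893,-.0848,.138])
E
```

```text
loaded 75 b [-0.1218 -0.1159 -0.1115] amax [0.6059 0.6067 0.607  0.6119]
  a 0.535 z med/max [0.1602 0.1626 0.155 ] b [-0.1161 -0.1138 -0.1195]
  a 0.545 z med/max [0.1594 0.1627 0.1557] b [-0.117  -0.1124 -0.1211]
  a 0.555 z med/max [0.1611 0.1652 0.1565] b [-0.1152 -0.1115 -0.1208]
  a 0.565 z med/max [0.1603 0.1631 0.1559] b [-0.1158 -0.1113 -0.1234]
  a 0.575 z med/max [0.1601 0.1636 0.1543] b [-0.116  -0.113  -0.1192]
  a 0.585 z med/max [0.1603 0.1639 0.1558] b [-0.1152 -0.1115 -0.1184]
  a 0.595 z med/max [0.1605 0.1661 0.1545] b [-0.1163 -0.1117 -0.1212]
  a 0.605 z med/max [0.1605 0.1659 0.156 ] b [-0.1172 -0.1138 -0.1199]
spare 173 b [0.0393 0.0529 0.064 ] amax [0.6057 0.6059 0.6076 0.6081]
  a 0.535 z med/max [0.1572 0.1575 0.1556] b [0.0526 0.0575 0.0488]
  a 0.545 z med/max [0.1543 0.1573 0.1476] b [0.0518 0.056  0.0472]
  a 0.555 z med/max [0.1613 0.1783 0.1344] b [0.0519 0.0642 0.0384]
  a 0.565 z med/max [0.1388 0.1632 0.1352] b [0.0495 0.0567 0.0422]
  a 0.575 z med/max [0.1658 0.1792 0.1224] b [0.054  0.0642 0.0383]
  a 0.595 z med/max [0.1568 0.1592 0.1555] b [0.0515 0.0536 0.0488]
  a 0.605 z med/max [0.1584 0.1631 0.1512] b [0.0517 0.0561 0.0469]
t 20.15 pos [ 0.5943 -0.0821  0.2381] F [0.34 0.75 0.04] gap 0.403 ->cm [-0.52  0.24 10.01] rv [-0.01  0.    0.07]
```

View pics/s18.png

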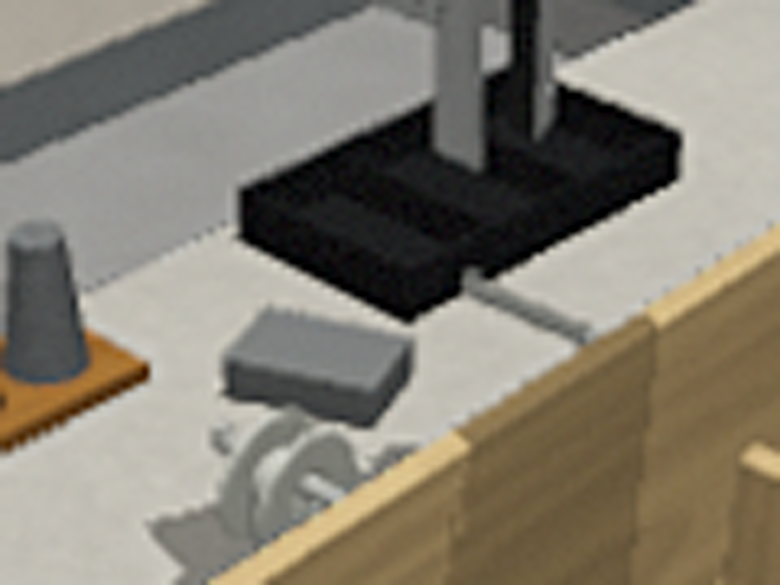

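Request:
move_arm --rows '[[[-0.5,0.35,0,0,0,0,0.4],[-0.5,0.35,3,0,0,0,0.4],[-0.5,0.35,6,0,0,0,0.4],[-0.5,0.35,9,0,0,0,0.4],[-0.5,0.35,10,0,0,0,0.4]]]'

```text
t: 20.65
position: [0.5882, -0.0862, 0.1354]
tcp_rot: [[0.999, 0.054, -0.004], [0.054, -0.999, 0.001], [-0.004, -0.001, -1.0]]
force: [0.4, 0.5, 0.1]
finger_gap: 0.399
```

Request:
move_arm --rows '[[[0,0,0,0,0,0,0.3],[0,0,0,0,0,0,0.2],[0,0,0,0,0,0,0.15],[0,0,0,0,0,0,0.1],[0,0,0,0,0,0,0.05]]]' --squeeze 8

```text
t: 21.15
position: [0.5901, -0.0873, 0.139]
tcp_rot: [[0.999, 0.053, 0.002], [0.053, -0.999, -0.001], [0.002, 0.001, -1.0]]
force: [0.8, -2.4, 3.3]
finger_gap: 0.102
```

```bash
python3 - <<'E'
from h import *
p=imaging.get_image("side")
save(p,"s19.png",(230,140,310,200),10)
to([.5893,-.0848,.138])
E
```

```text
t 21.2 pos [ 0.5901 -0.0873  0.139 ] F [ 0.83 -2.38  4.16] gap 0.099 ->cm [-0.06 -0.25  0.1 ] rv [ 0.05 -0.1   0.01]
```

View pics/s19.png

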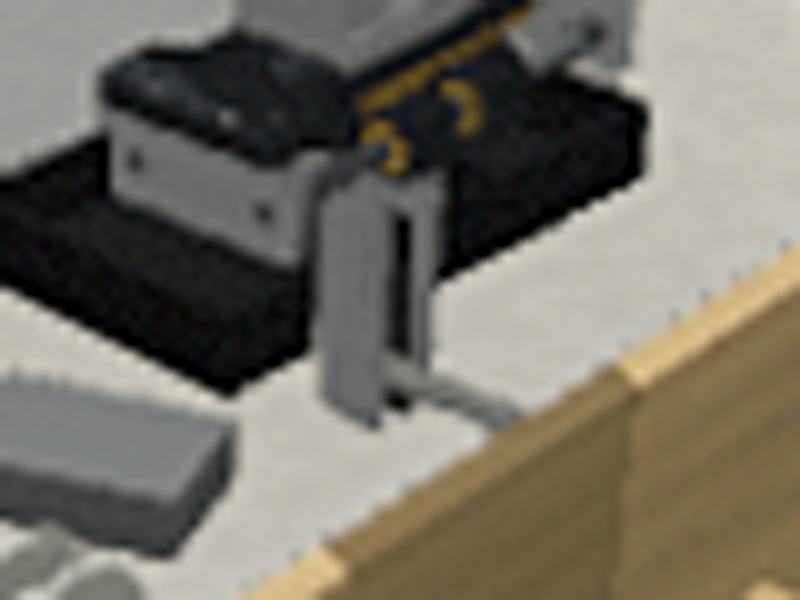

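Request:
move_arm --rows '[[[-0.03,0,-0.6,0,0,0,0.05],[-0.1,0,-1.2,0,0,0,0.05],[-0.3,0,-1.9,0,0,0,0.05],[-0.5,0,-2.5,0,0,0,0.05]]]'

```text
t: 21.6
position: [0.5843, -0.0874, 0.1635]
tcp_rot: [[0.999, 0.053, -0.0], [0.053, -0.999, -0.0], [-0.0, 0.0, -1.0]]
force: [1.0, -3.9, -3.4]
finger_gap: 0.105
```

```bash
python3 - <<'E'
from h import *
p=imaging.get_image("side")
save(p,"s20.png",(230,140,310,200),10)
to([.5893,-.0848,.138])
E
```

```text
t 21.65 pos [ 0.5842 -0.0874  0.1644] F [-3.2  -3.96 -2.15] gap 0.101 ->cm [ 0.52 -0.24  2.64] rv [ 0.02 -0.01  0.01]
```

View pics/s20.png

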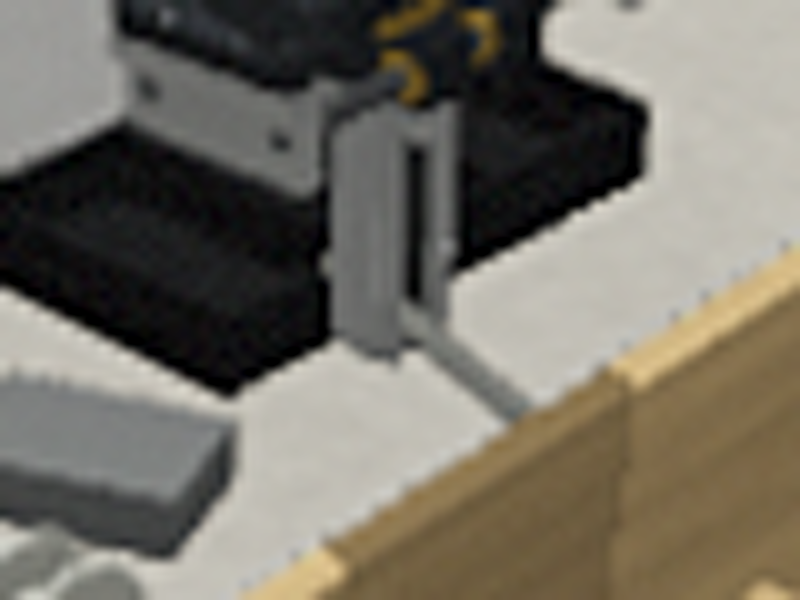

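Request:
move_arm --rows '[[[-0.25,0.05,-0.6,0,0,0,0.05],[-0.6,0.1,-1.1,0,0,0,0.05],[-1.0,0.1,-1.6,0,0,0,0.05],[-1.4,0.1,-2.1,0,0,0,0.05],[-1.9,0.1,-2.5,0,0,0,0.05]]]'

```text
t: 22.15
position: [0.5656, -0.0889, 0.1887]
tcp_rot: [[0.999, 0.053, 0.001], [0.053, -0.999, 0.0], [0.001, -0.0, -1.0]]
force: [3.2, 0.9, -2.0]
finger_gap: 0.102
```

```bash
python3 - <<'E'
from h import *
p=imaging.get_image("side")
save(p,"s21.png",(230,130,310,190),10)
to([.5893,-.0848,.138])
E
```

```text
t 22.2 pos [ 0.565  -0.089   0.1892] F [-0.31  0.87 -2.  ] gap 0.105 ->cm [ 2.44 -0.29  5.12] rv [-0.01 -0.04  0.02]
```

View pics/s21.png

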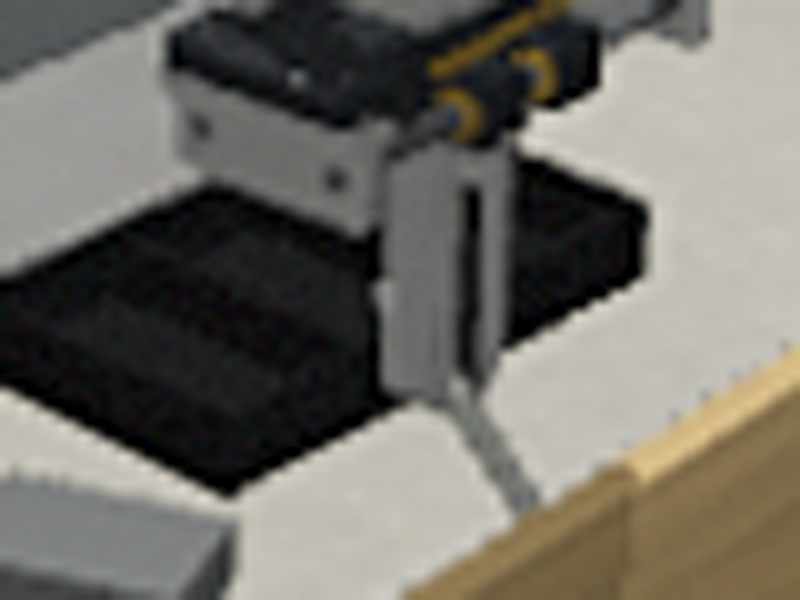

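Request:
move_arm --rows '[[[-0.5,0,-0.4,0,0,0,0.05],[-1.1,0,-0.7,0,0,0,0.05],[-1.65,0,-0.95,0,0,0,0.05],[-2.3,0,-1.15,0,0,0,0.05]]]'

```text
t: 22.6
position: [0.5428, -0.0902, 0.2004]
tcp_rot: [[0.999, 0.053, 0.002], [0.053, -0.999, 0.0], [0.002, -0.0, -1.0]]
force: [4.8, 3.6, 2.0]
finger_gap: 0.1
```

```bash
python3 - <<'E'
from h import *
p=imaging.get_image("side")
save(p,"s22.png",(230,130,310,190),10)
to([.5893,-.0848,.138])
E
```

```text
t 22.65 pos [ 0.5421 -0.0903  0.2007] F [1.93 2.88 0.99] gap 0.101 ->cm [ 4.73 -0.3   6.28] rv [ 0.   -0.1   0.02]
```

View pics/s22.png

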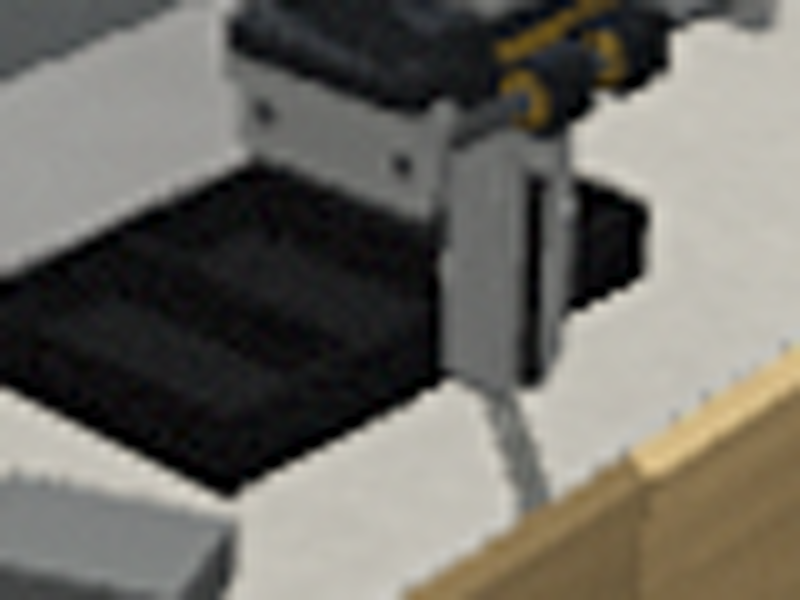

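Request:
move_arm --rows '[[[-0.5,0.1,-0.1,0,0,0,0.05],[-0.9,0.1,-0.15,0,0,0,0.05],[-0.9,0.1,-0.15,0,0,0,0.3],[-0.9,0.1,-0.15,0,0,0,0.4],[-0.9,0.1,-0.15,0,0,0,0.4]]]'

```text
t: 23.15
position: [0.5335, -0.0921, 0.2009]
tcp_rot: [[0.999, 0.053, -0.001], [0.053, -0.999, -0.0], [-0.001, 0.0, -1.0]]
force: [-0.3, -0.2, 0.6]
finger_gap: 0.323
```

Request:
move_arm --rows '[[[0,0,0,0,0,0,0.4],[1.5,0,0,0,0,0,0.4],[3.5,0,-0.5,0,0,0,0.4],[4,0,-1,0,0,0,0],[4,0,-1,0,0,0,0]]]'

```text
t: 23.65
position: [0.574, -0.0898, 0.2113]
tcp_rot: [[0.999, 0.053, 0.0], [0.053, -0.999, -0.0], [0.0, 0.0, -1.0]]
force: [0.1, 0.2, -0.1]
finger_gap: 0.263
```

Request:
move_arm --rows '[[[0,0,0,0,0,0,0],[0,0,0,0,0,0,0],[0,0,0,0,0,0,0],[0,0,0,0,0,0,0]]]'

```text
t: 24.05
position: [0.5735, -0.0898, 0.2111]
tcp_rot: [[0.999, 0.053, 0.0], [0.053, -0.999, 0.0], [0.0, -0.0, -1.0]]
force: [0.6, 0.4, 0.3]
finger_gap: 0.008
```

```bash
python3 - <<'E'
from h import *
p=imaging.get_image("side")
save(p,"s23.png",(230,130,310,190),10)
to([.5893,-.0848,.138])
n=np.array([.9986,.0526]);w=np.array([-.0526,.9986]);t=np.array(r.get_obs()["position"]);print(t[:2]@n,t[:2]@w)
E
```

```text
t 24.1 pos [ 0.5735 -0.0898  0.2111] F [-0.43  0.04  0.11] gap 0.003 ->cm [ 1.6  -0.41  7.31] rv [-0.   -0.    0.01]
0.5680198330671382 -0.1198254514835007
```

View pics/s23.png

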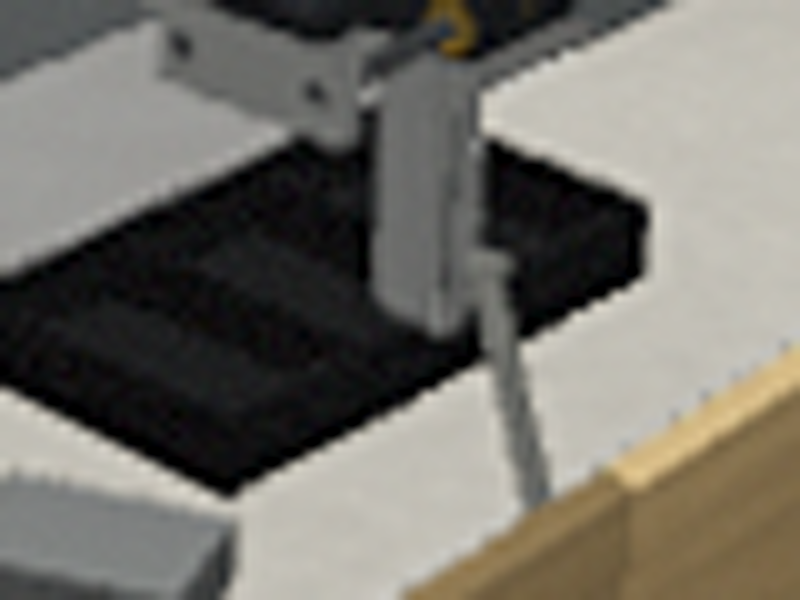

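Request:
move_arm --rows '[[[-0.5,-0.25,0,0,0,0,0],[-1.2,-0.25,0,0,0,0,0],[-1.8,-0.25,0,0,0,0,0],[-2.3,-0.25,0,0,0,0,0],[-2.7,-0.25,0,0,0,0,0]]]'

```text
t: 24.6
position: [0.5462, -0.0888, 0.2113]
tcp_rot: [[0.999, 0.053, 0.001], [0.053, -0.999, -0.0], [0.001, 0.0, -1.0]]
force: [1.4, -0.3, 1.6]
finger_gap: 0.002
```

Request:
move_arm --rows '[[[-0.2,0,0,0,0,0,0],[-0.4,0,0,0,0,0,0]]]'

```text
t: 24.8
position: [0.5425, -0.089, 0.2111]
tcp_rot: [[0.999, 0.053, 0.0], [0.053, -0.999, -0.0], [0.0, 0.0, -1.0]]
force: [2.5, -0.2, 1.6]
finger_gap: 0.007
```

Request:
move_arm --rows '[[[-0.1,0,0,0,0,0,0],[-0.2,0,0,0,0,0,0]]]'

```text
t: 25.0
position: [0.5406, -0.089, 0.211]
tcp_rot: [[0.999, 0.053, -0.0], [0.053, -0.999, 0.0], [-0.0, -0.0, -1.0]]
force: [2.0, -0.6, 1.5]
finger_gap: 0.002
```

Request:
move_arm --rows '[[[-0.1,0,0,0,0,0,0],[-0.1,0,0,0,0,0,0]]]'

```text
t: 25.2
position: [0.5396, -0.089, 0.211]
tcp_rot: [[0.999, 0.053, -0.0], [0.053, -0.999, 0.0], [-0.0, -0.0, -1.0]]
force: [1.5, -0.9, 0.8]
finger_gap: 0.001
```

Request:
move_arm --rows '[[[-0.07,0,0,0,0,0,0],[-0.07,0,0,0,0,0,0]]]'

```text
t: 25.4
position: [0.5389, -0.0891, 0.211]
tcp_rot: [[0.999, 0.053, -0.0], [0.053, -0.999, 0.0], [-0.0, -0.0, -1.0]]
force: [2.4, -0.1, 0.6]
finger_gap: 0.003
```

Request:
move_arm --rows '[[[-0.07,0,0,0,0,0,0],[-0.07,0,0,0,0,0,0]]]'

```text
t: 25.6
position: [0.5383, -0.0891, 0.2111]
tcp_rot: [[0.999, 0.053, 0.0], [0.053, -0.999, 0.0], [0.0, -0.0, -1.0]]
force: [2.2, -1.3, 1.1]
finger_gap: 0.005
```

Request:
move_arm --rows '[[[-0.08,0,0,0,0,0,0],[-0.08,0,0,0,0,0,0]]]'

```text
t: 25.8
position: [0.5378, -0.0891, 0.2111]
tcp_rot: [[0.999, 0.053, 0.001], [0.053, -0.999, -0.0], [0.001, 0.0, -1.0]]
force: [5.6, -0.2, 1.3]
finger_gap: 0.005
```

Request:
move_arm --rows '[[[-0.08,0,0,0,0,0,0],[-0.08,0,0,0,0,0,0]]]'

```text
t: 26.0
position: [0.5374, -0.0891, 0.2112]
tcp_rot: [[0.999, 0.053, 0.002], [0.053, -0.999, -0.0], [0.002, 0.0, -1.0]]
force: [9.9, -0.7, -0.9]
finger_gap: 0.007
```

Request:
move_arm --rows '[[[-0.08,0,0,0,0,0,0],[-0.08,0,0,0,0,0,0]]]'

```text
t: 26.2
position: [0.537, -0.0892, 0.2113]
tcp_rot: [[0.999, 0.053, 0.003], [0.053, -0.999, -0.0], [0.003, 0.0, -1.0]]
force: [12.5, 0.2, -1.9]
finger_gap: 0.005
```

Request:
move_arm --rows '[[[0,0,0,0,0,0,0],[0,0,0,0,0,0,0],[0.3,0,0,0,0,0,0],[2,0,0,0,0,0,0],[5,0,-3,0,0,0,0]]]'

```text
t: 26.7
position: [0.5841, -0.0864, 0.238]
tcp_rot: [[0.999, 0.052, -0.008], [0.052, -0.999, 0.001], [-0.007, -0.002, -1.0]]
force: [-0.1, 0.2, 0.6]
finger_gap: 0.004
```

Request:
move_arm --rows '[[[1,2,-4,0,0,0,0],[1,5,-8,0,0,0,0],[1,9,-8,0,0,0,0],[1,13,-8,0,0,0,0],[1,13,-8,0,0,0,0]]]'

```text
t: 27.2
position: [0.6018, -0.22, 0.3198]
tcp_rot: [[0.999, 0.049, -0.002], [0.049, -0.999, 0.0], [-0.002, -0.0, -1.0]]
force: [-0.4, 0.1, -0.4]
finger_gap: 0.004
```

Request:
move_arm --rows '[[[0,0,0,0,0,0,0],[0,0,0,0,0,0,0],[0,0,0,0,0,0,0]]]'

```text
t: 27.5
position: [0.6027, -0.2148, 0.3212]
tcp_rot: [[0.999, 0.054, -0.0], [0.054, -0.999, 0.0], [-0.0, -0.0, -1.0]]
force: [0.6, -0.4, 0.3]
finger_gap: 0.004
```

```bash
python3 - <<'E'
from h import *
import pickle
p=imaging.get_image("side");q=imaging.get_image("top")
save(p,"s24.png",(190,120,350,240),5);save(q,"t24.png",(170,120,350,255),4.4)
to([.5893,-.0848,.138])
n=np.array([.9986,.0526]);w=np.array([-.0526,.9986])
D=p["depth"];X=np.array([pt(p,(u,v),D[v,u]) for v in range(120,225) for u in range(200,310) if D[v,u]>0])
a=X[:,:2]@n;b=X[:,:2]@w
m=(abs(b+.1172)<.014)&(X[:,2]>.192)&(X[:,2]<.26)&(a>.49)&(a<.56)
for lo in np.arange(.19,.26,.01):
    k=m&(X[:,2]>=lo)&(X[:,2]<lo+.01)
    if k.any():print(round(lo,2),"a mean",a[k].mean().round(4),a[k].min().round(4),a[k].max().round(4),k.sum())
pegs(p)
E
```

```text
t 27.6 pos [ 0.6027 -0.215   0.3213] F [-0.46  0.46  0.11] gap 0.003 ->cm [ -0.64 -13.08  18.33] rv [ 0.   -0.01  0.08]
0.19 a mean 0.5171 0.5134 0.5228 9
0.2 a mean 0.5178 0.5142 0.5245 10
0.21 a mean 0.518 0.5145 0.5248 13
0.22 a mean 0.5174 0.5137 0.5206 8
0.23 a mean 0.5169 0.512 0.5201 9
0.24 a mean 0.5172 0.5111 0.5242 14Traceback (most recent call last):
  File "<stdin>", line 13, in <module>
  File "h.py", line 56, in pegs
    print(nm,m.sum(),"b",np.round(np.percentile(b[m],[2,50,98]),4),"amax",np.round(np.sort(a[m])[-4:],4))
                                  ~~~~~~~~~~~~~^^^^^^^^^^^^^^^^
    return _quantile_unchecked(
        a, q, axis, out, overwrite_input, method, keepdims, weights)
    return _ureduce(a,
                    func=_quantile_ureduce_func,
    ...<5 lines>...
                    overwrite_input=overwrite_input,
                    method=method)
    r = func(a, **kwargs)
    result = _quantile(arr,
                       quantiles=q,
    ...<2 lines>...
                       out=out,
                       weights=wgt)
    slices_having_nans = np.isnan(arr[-1, ...])
                                  ~~~^^^^^^^^^
IndexError: index -1 is out of bounds for axis 0 with size 0
```

View pics/s24.png

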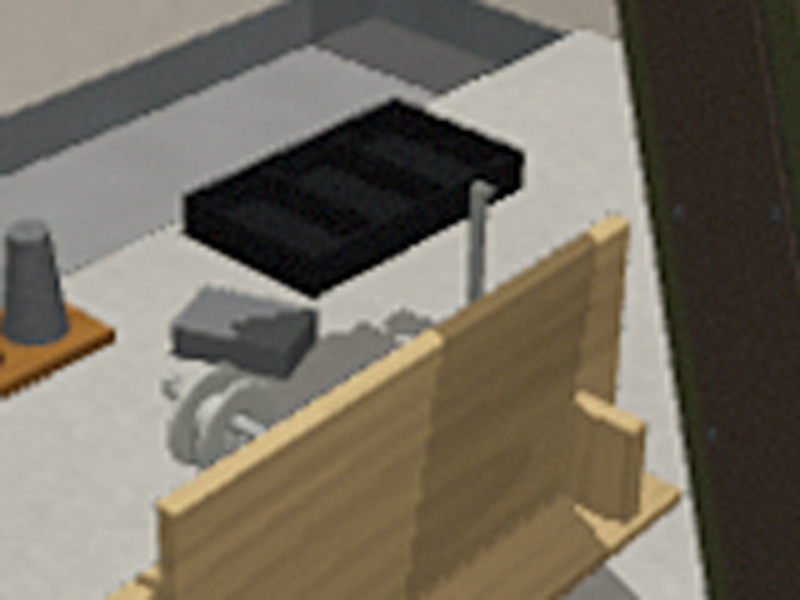

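View pics/t24.png

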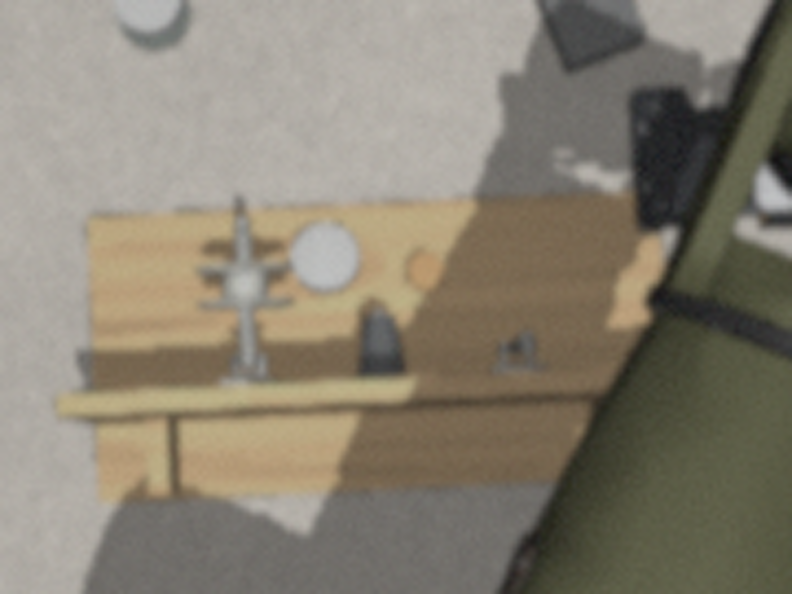

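```bash
python3 -c "
from h import *
r.sign_off();print(r.get_obs()['t'])"
```

```text
the job is handed in; nothing more can be done
the job is handed in; nothing more can be done
```

The job is done and was handed in at about 28 s, with the arm clear of the rack. The reel hangs on the spare hook and the first hook is folded up.

- **Spare hook:** I unfolded it with shut fingers, felt its stop at about 158 mm, and pressed at about 13 N, 75 mm from the hinge, for roughly 0.9 s.
- **Reel:** I gripped it from above, lifted it 7 mm and drew it off over the lip with no contact force showing. I threaded it onto the spare peg, lowered it to contact at about 2 N, and released it.
- **First hook:** I gripped the peg lightly to fold it up, then pushed it home. It came up against its stop, at a peak of about 12.5 N.

**Last checks:**
- The side and top pictures show the reel hanging between the lip and the board.
- Depth along the first peg reads the same distance from the board over its whole visible length, so it stands upright.
- I compared the nearby bystanders (tin, bobbin, jar and box) with the start by eye in the top picture only; none looked moved.

**Not confirmed or off:**
- No sensor shows the seating click, so I infer it from the force and time.
- The grip on the reel closed to about 58 mm, not the 62 mm flange diameter. I did not explain this, but the reel held without slipping.
- A last automatic reading of the peg heights failed, because the first peg was no longer where the script looked. The pictures stand in for it.

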